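# Hang a cradle hook on the slotted panel and rack the rolling pin

### The arm

A 6-joint arm with a two-finger parallel gripper is mounted at the origin on the work surface. World frame = base frame: x ahead of the robot, y to its left, z up, the work surface at z = 0. Lengths are in m, angles in rad, forces in N, time in s.
With the tool pointing down it reaches from about 0.35 to 0.975 m from the base axis. Payload 4.9 kg.
Tool frame: the origin (TCP) lies at the very end of the fingers, on their centre line; the grasp point (between the pads) lies 19 mm behind it; z points along the fingers, y is the line along which they close (so a half turn about z gives the same grasp; the last joint's range is limited). The gripper opens to 85 mm and grips with 20 to 120 N. Pads are 22 mm wide; open, the fingers measure 114 mm over their backs; the gripper's body (76 mm by 85 mm) begins 54 mm behind the grasp point. The pads swing forward as they close: fully open they stand 13 mm farther back than shut.
Start: joints at [1.046, 0.053, 1.613, -0, 1.476, -0.119], TCP at [0.247, 0.574, 0.231] pointing down, gripper open.
Joint ranges: [-3.01, 3.01], [-1.01, 2.22], [0.06, 2.58], [-1.02, 4.17], [0.09, 2.62], [-3.14, 3.14]. Speed limits (rad/s): [2.57, 2.57, 3.14, 3.14, 3.14, 3.14].

### API

Orientations are given as a rotation vector (axis times angle).
In Python, from station import ctrl gives the robot as it stands.
- The arm moves only by the tool jog_arm, never from a script. Its argument "plan" is a list of rows, each a list of 7 numbers: the shift along the tool's x, y, z in units of 0.02 m (1.0 is 0.02 m), then the turn, a rotation vector about the tool's x, y, z in units of 45 degrees (1.0 is 45 degrees), then the opening, from -1 (shut) to 1 (fully open). A call has 1 to 8 rows; each row shifts and turns the commanded pose from where the row before left it, along the tool's axes as they then stand; what a row does not reach is not made up. A row lasts 1/10 s, in which the tool goes at most 50 mm and 8.59 degrees, less where a joint would pass 70% of its speed; a pose out of reach is approached as far as the arm can. A call with a number of a shift or a turn outside -1 to 1 is refused whole. A call with a gripper value outside its range is refused whole. The fingers move at their own pace and stop on an object; "grip_force" is the grip in N (left out, the last holds). Time passes only in rows, so rows that do not move let the fingers close. It gives the time, the measured TCP pose, the force, the opening and the grip force at its end, in the units of the state.
- ctrl.get_obs(): the state, without advancing time (a new reading comes with each control period).
- ctrl.get_image(name): name is "scene" or "side" or "wrist"; returns (picture, depth): 400x640x3 uint8, red, green, blue; 400x640 float32, m along the optical axis (not along the pixel's ray), 0 where there is no reading.
- ctrl.camera_info(name): a dict with "camera_matrix" (3x3 intrinsics, pixels), "rvec" (rotation vector, rad) and "tvec" (3), from world to camera coordinates, as OpenCV has them; the wrist camera has in their place "T_tool_cam" (4x4, takes a point from camera to tool coordinates, whose origin is the TCP and whose axes are the flange's). Camera axes: x right, y down, z forward; pixel columns grow to the right and rows downward; lengths in m; the calibration is good to about 2 mm. A picture is of the moment at which its call begins: read the wrist's pose just before it. camera_info takes no time and is no camera call.
- ctrl.finish_job(): hands the job in; it is judged then, once.
The state is a dict: "t": time; "q": joint angles; "dq": joint speeds; "effort": joint torques, N m; "tool_pos": TCP position; "tool_rot": TCP orientation; "contact_force": force on the tool from outside, world axes, zero at the start; "wrist_torque": the same for the moment, N m; "opening": finger opening in m; "grip_force": force on a finger pad.
Only numpy, scipy, OpenCV 4.12 (cv2) and the standard library are available. Lean on these libraries where they do the work, as an engineer would, in place of code of your own. Each camera call takes 0.05 s, during which the arm holds its last target. There are 200 camera calls.

### The job

Hang the loose metal cradle hook in the top groove of the slotted panel, 150 mm (give or take 30 mm) along from the matching hook already there, on its side nearer the robot: tilt its lip into the groove, swing it down until it hangs upright, fully home and square to the panel, and let go. Then lift the rolling pin from its wooden rest and lay it in both cradles, its middle between the two hooks; set both things down, do not drop them, and leave the other kitchenware where it is.

Things in the scene. Friction and masses are not known exactly. Their poses are not given: they have to be found in the camera images.
- panel: Fixed stainless slotted panel at the robot's left, 440 mm wide, 239 high, face roughly to the robot's right. Origin: on the table, below the face, mid width. x into the panel, square to its face; y along it towards the robot; z up. Foot 12 mm thick, 40 mm out in front. Two grooves 24 mm high run right across it, lower edges 75 and 170 mm above the table; only the top one is used.
- top_groove (a point): Point on the panel's face, mid width, on the LOWER edge of the top groove (170 mm up). Axes as panel. The groove is an open slot 24 mm high in 4 mm sheet; behind it a cavity, back wall 40 mm behind the face, roof 65 mm above this point.
- hook_grip (a point): Loose cast-aluminium cradle hook, 0.15-0.31 kg, at first standing on its arm at the robot's right. Point: centre of its grip web, an upright plate 12 mm thick (y), from 24 mm to -x to 28 mm to +x and up to 20 mm above this point. -x runs out along the arm, +x to the lip, z up. Arm below: 12 mm wide, 10 high, underside 30 mm below this point. Back plate 40 wide, 6 thick, rear face at +34 mm.
- hook_lip (a point): Loose hook's lip: point on the back plate's rear face, mid width, at the tongue's underside; +34 mm x, +35 mm z from hook_grip, same axes. Tongue 4 mm thick, 36 wide runs 11 mm to +x; at its end (7 to 11 mm) a flange turns up to 31 mm above this point: too tall to enter level, it goes in slantwise with the arm raised some 40 degrees. Home, the point is on the face at the groove's lower edge.
- hook_saddle (a point): Where the pin's axis lies when resting in the loose hook's V: -56 mm x, +3 mm z from hook_grip, same axes. The V is 12 mm wide, two plates at 45 degrees, ending 86 mm to -x of hook_grip and level with it. When home, the tongue rests on the groove's edge, the flange is up behind the sheet and the back plate (reaching 65 mm below the lip point) lies on the face; play lets it droop about 2 degrees.
- mate_lip (a point): The matching hook, identical, fixed in the panel's top groove at its end farther from the robot: same point and axes as hook_lip (y runs along the panel towards the robot).
- mate_saddle (a point): Where the pin's axis lies when resting in the fixed hook's V, 90 mm in front of the panel's face. Same axes.
- pin_center (a point): Centre of the wooden rolling pin, 0.25-0.43 kg: barrel 44 mm across, 240 mm long along its x, a handle at each end, 362 mm overall. At first level, centre 35 mm above the table, on a fixed dark wooden rest: two 20 mm wide V blocks 90 mm either side of the middle, a 6 mm high bar between them. It may roll about x; its x axis gives its heading.
Not all that is in view belongs to the job. What is shaped like the part that bears hook_grip but pink or red is not meant.

How it is judged:
On the way, in this order (a step that is already met when the one before it is completed fails the run):
1. the loose hook is taken up from the table (height (world z) of hook_lip above 0.1 m and contact force between the fingers and hook above 0.5 N), for 0.1 s.
2. the hook hangs home in the top groove, upright, and is let go (x of hook_lip in the frame of top_groove between -0.007 and 0.005 m and z of hook_lip in the frame of top_groove between -0.004 and 0.005 m and angle between hook_lip's own z axis and vertical below 0.09 rad and angle between the x axis of hook_lip and the x axis of top_groove, either way round below 0.12 rad and y of hook_lip in the frame of mate_lip between 0.11 and 0.19 m and contact force between the fingers and hook below 0.1 N), for 0.3 s.
3. the rolling pin is lifted from its rest (height (world z) of pin_center above 0.075 m and contact force between the fingers and pin above 0.5 N), for 0.1 s.
4. the rolling pin lies in both cradles (contact force between pin and hook above 0.2 N and contact force between pin and mate above 0.2 N and angle between the x axis of pin_center and the y axis of top_groove, either way round below 0.12 rad and x of pin_center in the frame of mate_saddle between -0.012 and 0.012 m and z of pin_center in the frame of mate_saddle between -0.01 and 0.01 m and y of pin_center in the frame of mate_saddle between 0.02 and 0.14 m), for 0.2 s.
At the end, for the whole second after the job is handed in: Hook: lip -7..5 mm from face, -4..5 mm from top groove's lower edge, upright to 0.09 rad, square to 0.12, 110-190 mm from fixed hook on the robot's side. Pin: bears on both, parallel to panel to 0.12 rad, axis on the cradle line (12 mm across, 10 up), middle 20-140 mm from fixed hook. At rest (all of step 4 and x of hook_lip in the frame of top_groove between -0.007 and 0.005 m and z of hook_lip in the frame of top_groove between -0.004 and 0.005 m and angle between hook_lip's own z axis and vertical below 0.09 rad and angle between the x axis of hook_lip and the x axis of top_groove, either way round below 0.12 rad and y of hook_lip in the frame of mate_lip between 0.11 and 0.19 m and linear speed of each of hook, pin below 0.02 m/s); the robot touches nothing.
It fails at once if the hook is dropped (contact force between the fingers and hook below 0.1 N and linear speed of hook above 0.6 m/s).
It fails at once if the rolling pin is dropped (contact force between the fingers and pin below 0.1 N and linear speed of pin above 0.6 m/s).
It fails at once if other kitchenware (bowl, mug, jar, ring cutters, spatula, plate) is shifted more than 30 mm (distance of any of bowl, mug, jar, cutter, cutter2, spatula, plate from where it was at the start of the episode above 0.03 m).
It also fails if it takes over 54 s, if anything falls off the work surface, if the arm or the gripper's body presses on something with over 40 N, if the wrist force passes 120 N, or if a joint passes its speed limit or range.

## Working session

There is one attempt and no reset: what is moved stays moved. The work goes in short steps, Python scripts to look and compute and a tool call to move; the robot and the scene stay as the last step left them, time stands still between calls to the robot, and variables do not carry over. Pictures are saved under pics/ and viewed, at most 10 in all, crops included, and the job is handed in when it is done.

Besides the shell and the picture viewer there is one more tool, called after "Emit:" as a command line: name --pt "numbers of a row" for each row, then --argument value for the rest. jog_arm: Moves the arm, as the interface text tells. Shifts and turns lie within -1 to 1; 1 stands for 0.02 m of shift or 45 degrees of turn. Its arguments: {"type":"object","properties":{"plan":{"type":"array"},"grip_force":{"type":"number"}},"required":["plan"]}

```bash
ls; mkdir -p pics
cat > h.py <<'E'
import numpy as np,cv2
from scipy.spatial.transform import Rotation as R
from station import ctrl
def cam(n,obs=None):
    c=ctrl.camera_info(n);K=np.array(c["camera_matrix"])
    if n=="wrist":
        o=obs or ctrl.get_obs();T=np.eye(4);T[:3,:3]=R.from_rotvec(o["tool_rot"]).as_matrix();T[:3,3]=o["tool_pos"]
        return K,T@np.array(c["T_tool_cam"])
    T=np.eye(4);T[:3,:3]=R.from_rotvec(np.ravel(c["rvec"])).as_matrix();T[:3,3]=np.ravel(c["tvec"])
    return K,np.linalg.inv(T)
def shot(n):
    o=ctrl.get_obs();K,T=cam(n,o);im,d=ctrl.get_image(n);np.savez("pics/%s.npz"%n,im=im,d=d,K=K,T=T)
    return im,d,K,T
def load(n):
    z=np.load("pics/%s.npz"%n);return z["im"],z["d"],z["K"],z["T"]
def cloud(d,K,T):
    v,u=np.mgrid[:d.shape[0],:d.shape[1]]
    P=np.stack([(u-K[0,2])/K[0,0]*d,(v-K[1,2])/K[1,1]*d,d],-1)
    return P@T[:3,:3].T+T[:3,3]
def save(n,im): cv2.imwrite("pics/"+n,im[...,::-1])
E
python3 - <<'E'
from h import *
for n in("scene","side","wrist"):
    im,d,K,T=shot(n);print(n,T[:3,3].round(3),T[:3,2].round(2),K[0,0])
    save(n+"0.png",im)
a=load("scene")[0];b=load("side")[0]
print(ctrl.get_obs())
E
```

```text
pics
scene [1.381 0.131 1.243] [-0.59 -0.13 -0.8 ] 450.61753038610425
side [0.448 0.665 0.702] [ 0.12 -0.76 -0.63] 362.50683677741006
wrist [0.173 0.605 0.373] [ 0.29 -0.13 -0.95] 311.6703660437637
{'t': 0.15, 'q': array([ 1.04600915e+00,  5.32180727e-02,  1.61401986e+00, -4.27769788e-06,
        1.47597403e+00, -1.19007972e-01]), 'dq': array([ 0.00016051, -0.00011027, -0.00300938,  0.00042949, -0.00355641,
       -0.00050073]), 'effort': array([ 6.14767578e-04, -3.94243562e+01, -3.70719981e+01, -1.46677821e-04,
        4.70380532e-03, -1.40051247e-05]), 'tool_pos': array([0.24646383, 0.57381158, 0.2303128 ]), 'tool_rot': array([-6.32929265e-01, -3.07665498e+00,  2.41469411e-03]), 'contact_force': array([0.13889189, 0.47283693, 0.58963867]), 'wrist_torque': array([ 0.04142443,  0.07125095, -0.02232663]), 'grip_force': 0.0, 'opening': 0.0853185001976772}
```

View pics/scene0.png

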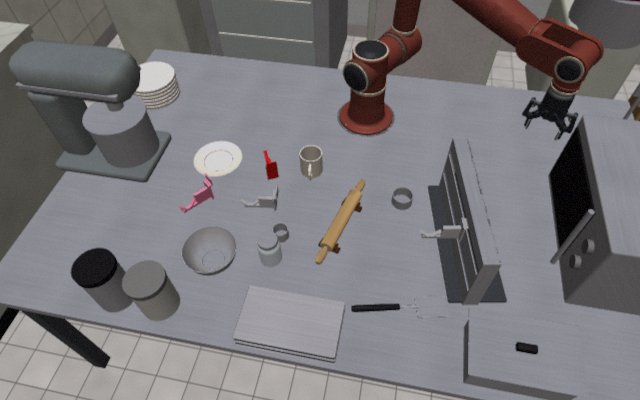

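View pics/side0.png

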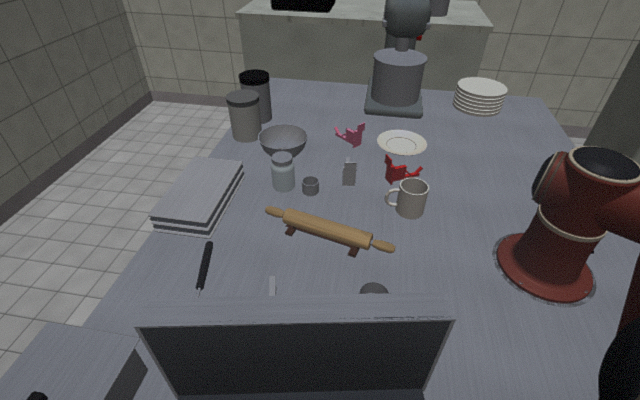

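Run:
```python
from h import *
im,d,K,T=load("scene");P=cloud(d,K,T)
a=cv2.resize(im[175:225,230:310],(800,500),interpolation=2)
b=cv2.resize(im[130:310,400:520],(400,600),interpolation=2)
save("c1.png",cv2.resize(im[180:215,235:285],(600,420),interpolation=2))
save("c2.png",b)
for uv in [(367,110),(262,200),(272,192),(250,203),(445,232),(345,220),(200,350),(455,250),(440,280),(437,190),(497,265),(455,142)]:print(uv,P[uv[1],uv[0]].round(3))
```

```text
(367, 110) [0.066 0.01  0.088]
(262, 200) [ 0.521 -0.279  0.04 ]
(272, 192) [ 0.451 -0.268 -0.001]
(250, 203) [ 0.515 -0.329  0.003]
(445, 232) [0.604 0.314 0.135]
(345, 220) [0.553 0.011 0.044]
(200, 350) [ 0.818 -0.588 -0.761]
(455, 250) [0.602 0.361 0.045]
(440, 280) [ 0.687  0.328 -0.002]
(437, 190) [0.345 0.3   0.011]
(497, 265) [0.747 0.43  0.231]
(455, 142) [0.332 0.314 0.236]
```

View pics/c1.png

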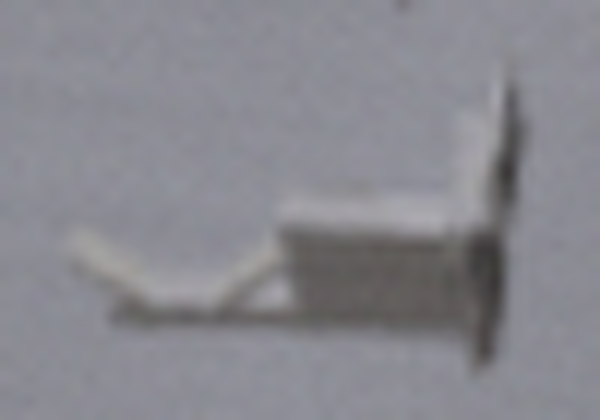

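View pics/c2.png

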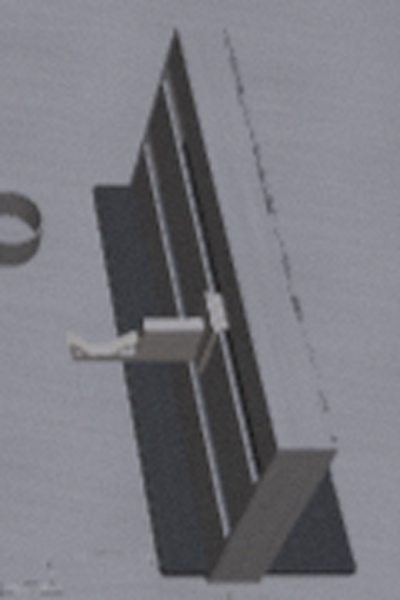

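Run:
```python
from h import *
im,d,K,T=load("scene");P=cloud(d,K,T).reshape(-1,3);C=im.reshape(-1,3).astype(int)
def box(x0,x1,y0,y1,z0,z1):return (P[:,0]>x0)&(P[:,0]<x1)&(P[:,1]>y0)&(P[:,1]<y1)&(P[:,2]>z0)&(P[:,2]<z1)
# panel face
m=box(.3,.85,.28,.45,.03,.23);Q=P[m];rng=np.random.default_rng(0);best=0
for _ in range(800):
    a=Q[rng.choice(len(Q),2,False)][:,:2];t=a[1]-a[0]
    if np.hypot(*t)<.1:continue
    n=np.array([-t[1],t[0]])/np.hypot(*t);n*=np.sign(n[1]) or 1
    k=abs((Q[:,:2]-a[0])@n)<.003
    if k.sum()>best:best=k.sum();bk=k
F=Q[bk];c=F[:,:2].mean(0);_,_,V=np.linalg.svd(F[:,:2]-c);n=V[1]*np.sign(V[1][1]);t=np.array([n[1],-n[0]])
# n = panel x; panel y = z x x
py=np.array([-n[1],n[0]])
print("face n",n,"c",c,best,len(Q),"yaw deg",np.degrees(np.arctan2(n[1],n[0])))
s=(F[:,:2]-c)@py;print("along range",np.percentile(s,[0,1,99,100]))
np.savez("pics/panel.npz",n=n,c=c,py=py)
# mate hook: points in front of face
x=(P[:,:2]-c)@n;y=(P[:,:2]-c)@py
k=(x>-.13)&(x<-.008)&(abs(y)<.22)&(P[:,2]>.09)&(P[:,2]<.2)
print("mate",k.sum());
for lo,hi in [(-.13,-.07),(-.07,-.035),(-.035,-.008)]:
    kk=k&(x>lo)&(x<hi);print(lo,y[kk].min().round(4),np.median(y[kk]).round(4),y[kk].max().round(4),P[kk,2].max().round(4))
top=k&(P[:,2]>.15)&(x<-.01);print("web top y",np.percentile(y[top],[2,50,98]),np.percentile(x[top],[2,98]))
# loose hook
m=box(.42,.58,-.38,-.22,.008,.12)&(abs(C[:,0]-C[:,2])<25);Q=P[m];print("hook",len(Q),Q.min(0),Q.max(0))
w=Q[(Q[:,2]>.046)&(Q[:,2]<.054)];print("webtop",len(w));print(w[np.argsort(w[:,1])].round(3)[::3])
# pin
m=box(.35,.75,-.12,.15,.02,.08)&(C[:,0]>C[:,2]+35);Q=P[m];c2=Q.mean(0);_,_,V=np.linalg.svd(Q[:,:2]-c2[:2])
s=(Q[:,:2]-c2[:2])@V[0];print("pin",len(Q),c2,V[0],s.min(),s.max(),np.percentile(Q[:,2],98),c2[:2]+V[0]*(s.min()+s.max())/2)
```

```text
face n [-0.19675213  0.98045326] c [0.56295611 0.35513172] 2385 3832 yaw deg 101.34709660230783
along range [-0.29189888 -0.26034894  0.25232224  0.25970271]
mate 367
-0.13 -0.0334 -0.0282 -0.0161 0.1364
-0.07 -0.0345 -0.0297 -0.0181 0.158
-0.035 -0.042 -0.0301 -0.0195 0.1594
web top y [-0.03310048 -0.02589847 -0.0198711 ] [-0.05879058 -0.01152495]
hook 303 [ 0.43032111 -0.35702025  0.0080566 ] [ 0.53875222 -0.22336707  0.09782596]
webtop 48
[[ 0.517 -0.292  0.053]
 [ 0.512 -0.291  0.048]
 [ 0.526 -0.286  0.05 ]
 [ 0.513 -0.283  0.051]
 [ 0.522 -0.28   0.052]
 [ 0.516 -0.275  0.051]
 [ 0.518 -0.272  0.048]
 [ 0.524 -0.269  0.052]
 [ 0.51  -0.267  0.05 ]
 [ 0.508 -0.264  0.049]
 [ 0.511 -0.259  0.053]
 [ 0.519 -0.257  0.047]
 [ 0.515 -0.255  0.048]
 [ 0.516 -0.251  0.05 ]
 [ 0.515 -0.248  0.051]
 [ 0.528 -0.237  0.054]]
pin 1052 [ 0.56022469 -0.00352546  0.04826896] [ 0.96823357 -0.25004752] -0.1957934930206176 0.1653080830470707 0.058631817964357506 [5.45466193e-01 2.85938524e-04]
```

Run:
```python
from h import *
im,d,K,T=load("scene");P=cloud(d,K,T).reshape(-1,3)
for z0,z1 in [(.02,.07),(.105,.165),(.198,.232),(.236,.243),(-.003,.003),(.009,.015)]:
    print(z0)
    for x in np.arange(.26,.84,.04):
        k=(P[:,0]>x)&(P[:,0]<x+.04)&(P[:,1]>.26)&(P[:,1]<.5)&(P[:,2]>z0)&(P[:,2]<z1)
        if k.sum()>5:print(" %.2f n%d"%(x+.02,k.sum()),np.percentile(P[k,1],[3,25,50,75,97]).round(3))
```

```text
0.02
 0.32 n43 [0.305 0.306 0.308 0.315 0.327]
 0.36 n46 [0.31  0.312 0.315 0.317 0.319]
 0.40 n50 [0.318 0.32  0.322 0.324 0.327]
 0.44 n49 [0.327 0.328 0.33  0.333 0.373]
 0.48 n47 [0.334 0.336 0.339 0.341 0.365]
 0.52 n15 [0.342 0.343 0.344 0.346 0.391]
 0.56 n39 [0.351 0.355 0.356 0.358 0.397]
 0.60 n64 [0.359 0.36  0.363 0.365 0.404]
 0.64 n70 [0.366 0.369 0.37  0.373 0.407]
 0.68 n70 [0.375 0.376 0.379 0.38  0.382]
 0.72 n69 [0.382 0.384 0.386 0.388 0.39 ]
 0.76 n144 [0.39  0.397 0.41  0.424 0.436]
 0.84 n34 [0.398 0.399 0.399 0.399 0.4  ]
0.105
 0.32 n61 [0.304 0.307 0.309 0.315 0.33 ]
 0.36 n61 [0.31  0.312 0.315 0.316 0.319]
 0.40 n65 [0.318 0.32  0.322 0.325 0.327]
 0.44 n68 [0.327 0.329 0.33  0.332 0.334]
 0.48 n72 [0.334 0.336 0.338 0.34  0.343]
 0.52 n77 [0.342 0.344 0.346 0.348 0.35 ]
 0.56 n38 [0.35  0.351 0.352 0.352 0.354]
 0.60 n410 [0.268 0.304 0.327 0.35  0.365]
 0.64 n86 [0.366 0.368 0.37  0.372 0.374]
 0.68 n95 [0.374 0.377 0.378 0.381 0.382]
 0.72 n103 [0.382 0.385 0.387 0.389 0.391]
 0.76 n213 [0.391 0.397 0.411 0.424 0.436]
 0.80 n47 [0.396 0.419 0.447 0.468 
[... 1586 characters left out ...]
8 0.332 0.489]
 0.76 n512 [0.266 0.31  0.362 0.409 0.49 ]
 0.80 n444 [0.264 0.305 0.341 0.377 0.404]
 0.84 n523 [0.265 0.295 0.33  0.366 0.396]
0.009
 0.32 n29 [0.271 0.282 0.292 0.299 0.334]
 0.36 n89 [0.273 0.284 0.297 0.308 0.342]
 0.40 n98 [0.282 0.293 0.303 0.316 0.35 ]
 0.44 n88 [0.29  0.298 0.313 0.324 0.358]
 0.48 n93 [0.297 0.304 0.314 0.327 0.362]
 0.52 n17 [0.304 0.308 0.312 0.32  0.347]
 0.56 n115 [0.314 0.323 0.335 0.346 0.382]
 0.60 n131 [0.32  0.332 0.343 0.355 0.389]
 0.64 n163 [0.33  0.342 0.356 0.382 0.497]
 0.68 n231 [0.338 0.356 0.377 0.482 0.498]
 0.72 n277 [0.348 0.365 0.446 0.475 0.497]
 0.76 n72 [0.352 0.364 0.378 0.393 0.437]
 0.84 n11 [0.399 0.399 0.399 0.399 0.4  ]
```

```bash
cat > plan.py <<'E'
from h import *
def toolR(axis_x_yaw_deg, tilt_deg):
    """tool x along heading (when tilt 0, tool down), then turn about tool y by tilt"""
    a=np.radians(axis_x_yaw_deg);x=np.array([np.cos(a),np.sin(a),0]);z=np.array([0,0,-1.]);
    return R.from_matrix(np.stack([x,np.cross(z,x),z],1))*R.from_rotvec([0,np.radians(tilt_deg),0])
def cur():
    o=ctrl.get_obs();return np.array(o["tool_pos"]),R.from_rotvec(o["tool_rot"])
def plan(wps,g,start=None):
    """wps: list of (pos,R,nrows). prints rounded rows"""
    p,r=start or cur();rows=[]
    for tp,tr,n in wps:
        p0,r0=p,r;dr=(r0.inv()*tr).as_rotvec()
        for i in range(1,n+1):
            gp=p0+(np.array(tp)-p0)*i/n;gr=r0*R.from_rotvec(dr*i/n)
            s=np.round(r.inv().apply(gp-p)/.02,2);w=np.round((r.inv()*gr).as_rotvec()/np.radians(45),3)
            if abs(s).max()>1 or np.linalg.norm(w)*45>8.59:print("TOO FAST",s,w)
            rows.append([*(s+0.).tolist(),*(w+0.).tolist(),g]);p=p+r.apply(s*.02);r=r*R.from_rotvec(w*np.radians(45))
    for i in range(0,len(rows),8):print("["+",".join("["+",".join("%g"%v for v in q)+"]" for q in rows[i:i+8])+"]")
    print("end",p.round(4),r.as_rotvec().round(3));return p,r
E
python3 - <<'E'
from plan import *
p,r=cur();d=toolR(95,0)
plan([((.33,.46,.36),r,7),((.47,.12,.34),d,17),((.5,-.2,.32),d,16)],1)
# hook fit
im,dd,K,T=load("scene");P=cloud(dd,K,T).reshape(-1,3);C=im.reshape(-1,3).astype(int)
m=(P[:,0]>.46)&(P[:,0]<.58)&(P[:,1]>-.38)&(P[:,1]<-.2)&(P[:,2]>.008)&(P[:,2]<.12);Q=P[m]
for y in np.arange(-.37,-.2,.01):
    k=(Q[:,1]>y)&(Q[:,1]<y+.01)
    if k.sum():print("%.3f"%(y+.005),k.sum(),Q[k].min(0).round(3),Q[k].max(0).round(3))
E
cat > bfs.py <<'E'
import numpy as np,heapq
rects=[(-6,0,-65,4),(0,11,0,4),(7,11,0,31)]  # hook, from lip
walls=[(0,4,-95,0),(0,4,24,69),(40,44,-95,69),(0,40,65,69),(-40,0,-170,-158)]
def seg(r,s=1.):
    x0,x1,z0,z1=r;xs=np.arange(x0,x1+.01,s);zs=np.arange(z0,z1+.01,s)
    return np.concatenate([[(x,z) for x in xs for z in (z0,z1)],[(x,z) for z in zs for x in (x0,x1)]])
H=np.concatenate([seg(r) for r in rects]);W=np.concatenate([seg((0,4,-90,0)),seg((0,4,24,69))])
def sd(p,rs):
    o=np.full(len(p),99.)
    for x0,x1,z0,z1 in rs:
        q=np.stack([np.maximum(x0-p[:,0],p[:,0]-x1),np.maximum(z0-p[:,1],p[:,1]-z1)],1)
        o=np.minimum(o,np.hypot(*np.maximum(q,0).T)+np.minimum(q.max(1),0))
    return o.min()
def clr(x,z,f):
    f=np.radians(f);c,s=np.cos(f),np.sin(f)  # z leans to +x
    M=np.array([[c,s],[-s,c]]);h=H@M.T+(x,z);w=(W-(x,z))@M
    return min(sd(h,walls),sd(w,rects))
from functools import lru_cache
clr=lru_cache(None)(clr)
st=(-60,0,45);goal=(1,1,0);D={st:0};pr={};q=[(0,st)]
while q:
    d,n=heapq.heappop(q)
    if n==goal:break
    if d>D[n]:continue
    for dx,dz,df in [(1,0,0),(-1,0,0),(0,1,0),(0,-1,0),(0,0,2.5),(0,0,-2.5),(1,0,-2.5),(0,1,-2.5),(0,-1,-2.5),(-1,0,-2.5),(1,1,0),(1,-1,0)]:
        m=(n[0]+dx,n[1]+dz,n[2]+df)
        if not(-60<=m[0]<=8 and -30<=m[1]<=30 and 0<=m[2]<=75):continue
        c=clr(*m)
        if c<.4:continue
        e=d+1/min(c,5)**2*(abs(dx)+abs(dz)+abs(df)/2.5)+.01
        if e<D.get(m,1e9):D[m]=e;pr[m]=n;heapq.heappush(q,(e,m))
n=goal;path=[]
while n in pr:path.append(n);n=pr[n]
for m in path[::-1]:
    if m[0]>-20:print(m,round(clr(*m),1))
E
timeout 400 python3 bfs.py
```

```text
TOO FAST [-1.03 -0.35  0.06] [0.    0.    0.081]
TOO FAST [-1.04 -0.29  0.06] [0.   0.   0.08]
TOO FAST [-1.06 -0.22  0.06] [-0.     0.001  0.081]
TOO FAST [-1.07 -0.15  0.06] [-0.    -0.     0.081]
TOO FAST [-1.08 -0.08  0.05] [-0.    -0.     0.081]
TOO FAST [-1.08 -0.02  0.06] [-0.   -0.    0.08]
TOO FAST [-1.08  0.06  0.06] [-0.001 -0.     0.081]
TOO FAST [-1.08  0.12  0.06] [ 0.    -0.     0.081]
TOO FAST [-1.06  0.19  0.06] [ 0.    -0.     0.081]
TOO FAST [-1.05  0.26  0.06] [ 0.   -0.    0.08]
TOO FAST [-1.01  0.    0.06] [ 0. -0.  0.]
TOO FAST [-1.01  0.    0.06] [ 0. -0.  0.]
TOO FAST [-1.01  0.01  0.06] [ 0. -0.  0.]
TOO FAST [-1.01  0.01  0.06] [ 0. -0.  0.]
TOO FAST [-1.01  0.01  0.07] [ 0. -0.  0.]
TOO FAST [-1.01  0.01  0.06] [ 0. -0.  0.]
TOO FAST [-1.01  0.01  0.06] [ 0. -0.  0.]
[[-0.87,-0.51,-0.93,0,0,0,1],[-0.87,-0.52,-0.92,0,0,0,1],[-0.87,-0.51,-0.93,0,0,0,1],[-0.87,-0.51,-0.92,0,0,0,1],[-0.86,-0.51,-0.93,0,0,0,1],[-0.87,-0.52,-0.92,0,0,0,1],[-0.87,-0.51,-0.93,0,0,0,1],[-0.77,-0.76,0.06,0,0,0.081,1]]
[[-0.82,-0.7,0.06,0,0,0.08,1],[-0.87,-0.65,0.06,0,0,0.081,1],[-0.
[... 944 characters left out ...]
0.01 ] [ 0.53  -0.34   0.027]
-0.335 10 [ 0.517 -0.339  0.008] [ 0.531 -0.332  0.017]
-0.325 6 [ 0.515 -0.328  0.008] [ 0.529 -0.324  0.013]
-0.315 10 [ 0.515 -0.319  0.01 ] [ 0.528 -0.31   0.018]
-0.305 14 [ 0.513 -0.31   0.01 ] [ 0.528 -0.301  0.027]
-0.295 16 [ 0.512 -0.3    0.012] [ 0.525 -0.29   0.053]
-0.285 29 [ 0.511 -0.29   0.008] [ 0.526 -0.28   0.052]
-0.275 27 [ 0.509 -0.28   0.01 ] [ 0.523 -0.27   0.054]
-0.265 30 [ 0.508 -0.269  0.01 ] [ 0.524 -0.261  0.053]
-0.255 29 [ 0.508 -0.259  0.011] [ 0.522 -0.251  0.053]
-0.245 23 [ 0.489 -0.25   0.017] [ 0.528 -0.24   0.071]
-0.235 53 [ 0.492 -0.24   0.008] [ 0.531 -0.23   0.096]
-0.225 31 [ 0.494 -0.23   0.067] [ 0.527 -0.223  0.098]
```

```bash
sed -i 's/goal=(1,1,0)/goal=(-1,1,0)/' bfs.py; timeout 500 python3 bfs.py
```

```text
(-19, 4, 45) 4.9
(-18, 5, 45) 4.9
(-17, 6, 45) 4.9
(-16, 7, 45) 4.9
(-15, 8, 45) 4.9
(-14, 9, 45) 4.9
(-13, 10, 45) 4.9
(-12, 11, 45) 4.9
(-11, 11, 42.5) 4.6
(-10, 11, 40.0) 4.2
(-9, 11, 37.5) 4.3
(-8, 11, 35.0) 4.6
(-7, 11, 35.0) 4.7
(-6, 11, 32.5) 5.1
(-5, 11, 30.0) 5.5
(-4, 11, 27.5) 5.9
(-4, 10, 25.0) 5.7
(-4, 9, 22.5) 5.3
(-3, 9, 20.0) 5.6
(-3, 8, 17.5) 5.1
(-3, 7, 15.0) 4.6
(-3, 6, 12.5) 4.1
(-3, 5, 10.0) 3.4
(-2, 5, 10.0) 2.8
(-2, 4, 10.0) 2.7
(-2, 4, 7.5) 2.5
(-2, 4, 5.0) 2.3
(-2, 3, 5.0) 2.3
(-2, 3, 2.5) 1.9
(-2, 2, 2.5) 1.7
(-1, 2, 2.5) 1.1
(-1, 1, 0) 1.0
```

Emit:
jog_arm --pt "-0.87 -0.5 -0.93 0 0 0 1" --pt "-0.87 -0.5 -0.93 0 0 0 1" --pt "-0.87 -0.5 -0.93 0 0 0 1" --pt "-0.87 -0.5 -0.93 0 0 0 1" --pt "-0.87 -0.5 -0.93 0 0 0 1" --pt "-0.87 -0.5 -0.93 0 0 0 1" --pt "-0.87 -0.5 -0.93 0 0 0 1" --pt "-0.77 -0.76 0.06 0 0 0.08 1"

```text
t: 0.95
tool_pos: [0.3404, 0.4419, 0.3637]
tool_rot: [0.731, 3.052, 0.007]
contact_force: [0.4, 1.0, -0.2]
opening: 0.0851
grip_force: 0.0
```

Emit:
jog_arm --pt "-0.82 -0.7 0 0 0 0.08 1" --pt "-0.87 -0.65 0 0 0 0.08 1" --pt "-0.9 -0.6 0 0 0 0.08 1" --pt "-0.94 -0.54 0 0 0 0.08 1" --pt "-0.97 -0.48 0 0 0 0.08 1" --pt "-1 -0.4 0 0 0 0.08 1" --pt "-1 -0.35 0 0 0 0.08 1" --pt "-1 -0.3 0 0 0 0.08 1"

```text
t: 1.75
tool_pos: [0.4048, 0.282, 0.3599]
tool_rot: [-1.47, -2.776, 0.001]
contact_force: [0.4, 0.6, -0.6]
opening: 0.0855
grip_force: 0.0
```

Emit:
jog_arm --pt "-1 -0.2 0 0 0 0.08 1" --pt "-1 -0.15 0 0 0 0.08 1" --pt "-1 -0.1 0 0 0 0.08 1" --pt "-1 0 0 0 0 0.08 1" --pt "-1 0 0 0 0 0.08 1" --pt "-1 0.1 0 0 0 0.08 1" --pt "-1 0.2 0 0 0 0.08 1" --pt "-1 0.2 0 0 0 0.08 1"

```text
t: 2.55
tool_pos: [0.4656, 0.1325, 0.3599]
tool_rot: [-2.114, -2.323, 0.001]
contact_force: [-0.3, 0.3, 0.7]
opening: 0.0852
grip_force: 0.0
```

Emit:
jog_arm --pt "-1 0 0 0 0 0 1" --pt "-1 0 0 0 0 0 1" --pt "-1 0 0 0 0 0 1" --pt "-1 0 0 0 0 0 1" --pt "-1 0 0 0 0 0 1" --pt "-1 0 0 0 0 0 1" --pt "-1 0 0 0 0 0 1" --pt "-1 0 0 0 0 0 1"

```text
t: 3.35
tool_pos: [0.4808, -0.0268, 0.3599]
tool_rot: [-2.111, -2.326, 0.0]
contact_force: [0.1, -0.5, -0.3]
opening: 0.0855
grip_force: 0.0
```

Run:
```python
from plan import *
im,d,K,T=load("scene");P=cloud(d,K,T)
k=(P[...,0]>.4)&(P[...,0]<.7)&(P[...,1]>-.55)&(P[...,1]<-.3)&(P[...,2]>.04)
print("tall near:",P[k].round(2)[::25])
r=toolR(95.5,45)
plan([((.523,-.344,.104),r,20)],1)
```

```text
tall near: [[ 0.49 -0.48  0.1 ]
 [ 0.51 -0.46  0.09]
 [ 0.51 -0.46  0.08]
 [ 0.5  -0.48  0.05]
 [ 0.52 -0.49  0.05]
 [ 0.53 -0.49  0.05]
 [ 0.54 -0.5   0.05]
 [ 0.67 -0.41  0.07]
 [ 0.68 -0.4   0.07]
 [ 0.68 -0.41  0.07]
 [ 0.69 -0.42  0.07]
 [ 0.68 -0.34  0.08]
 [ 0.67 -0.38  0.05]
 [ 0.68 -0.4   0.05]
 [ 0.69 -0.42  0.06]
 [ 0.68 -0.34  0.06]
 [ 0.68 -0.37  0.05]
 [ 0.69 -0.4   0.04]
 [ 0.69 -0.42  0.04]
 [ 0.69 -0.34  0.05]
 [ 0.7  -0.34  0.04]]
TOO FAST [-1.01  0.03  0.17] [0.    0.05  0.001]
TOO FAST [-1.02  0.03  0.12] [ 0.    0.05 -0.  ]
TOO FAST [-1.02  0.03  0.09] [ 0.    0.05 -0.  ]
TOO FAST [-1.02  0.03  0.05] [ 0.    0.05 -0.  ]
TOO FAST [-1.02  0.03  0.01] [-0.    0.05 -0.  ]
TOO FAST [-1.03  0.02 -0.04] [-0.    0.05 -0.  ]
TOO FAST [-1.02  0.03 -0.07] [-0.    0.05 -0.  ]
[[-0.8,0.03,0.64,0,0.05,0,1],[-0.82,0.03,0.61,0,0.05,0,1],[-0.85,0.03,0.57,0,0.05,0,1],[-0.87,0.02,0.54,0,0.05,0,1],[-0.89,0.03,0.51,0,0.05,0,1],[-0.91,0.03,0.47,0,0.05,0,1],[-0.93,0.03,0.44,0,0.05,0,1],[-0.94,0.03,0.4,0,0.05,0,1]]
[[-0.96,0.03,0.36,-0.001,0.05,0,1],[-0.97,0.03,0.32,0,0.05,0,1],[-0.98,0.02,0.29,0,0.05,0,1],[-1,0.03,0.24,0,0.05,0,1],[-1,0.03,0.21,0,0.05,0,1],[-1.01,0.03,0.17,0,0.05,0.001,1],[-1.02,0.03,0.12,0,0.05,0,1],[-1.02,0.03,0.09,0,0.05,0,1]]
[[-1.02,0.03,0.05,0,0.05,0,1],[-1.02,0.03,0.01,0,0.05,0,1],[-1.03,0.02,-0.04,0,0.05,0,1],[-1.02,0.03,-0.07,0,0.05,0,1]]
end [ 0.5229 -0.344   0.104 ] [-1.663 -1.83  -0.689]
```

Emit:
jog_arm --pt "-0.8 0.03 0.63 0 0.05 0 1" --pt "-0.82 0.03 0.6 0 0.05 0 1" --pt "-0.85 0.03 0.57 0 0.05 0 1" --pt "-0.87 0.03 0.54 0 0.05 0 1" --pt "-0.89 0.03 0.5 0 0.05 0 1" --pt "-0.91 0.03 0.47 0 0.05 0 1" --pt "-0.93 0.03 0.43 0 0.05 0 1" --pt "-0.94 0.03 0.4 0 0.05 0 1"

```text
t: 4.15
tool_pos: [0.498, -0.1536, 0.2579]
tool_rot: [-1.944, -2.141, -0.309]
contact_force: [0.6, -0.2, -0.5]
opening: 0.0855
grip_force: 0.0
```

Emit:
jog_arm --pt "-0.96 0.03 0.36 0 0.05 0 1" --pt "-0.97 0.03 0.32 0 0.05 0 1" --pt "-0.98 0.03 0.29 0 0.05 0 1" --pt "-1 0.03 0.24 0 0.05 0 1" --pt "-1 0.03 0.21 0 0.05 0 1" --pt "-1 0.03 0.17 0 0.05 0 1" --pt "-1 0.03 0.12 0 0.05 0 1" --pt "-1 0.03 0.09 0 0.05 0 1"

```text
t: 4.95
tool_pos: [0.5151, -0.2797, 0.156]
tool_rot: [-1.759, -1.937, -0.573]
contact_force: [0.1, 0.8, 0.1]
opening: 0.0855
grip_force: 0.0
```

Emit:
jog_arm --pt "-1 0.03 0.05 0 0.05 0 1" --pt "-1 0.03 0 0 0.05 0 1" --pt "-1 0.03 -0.04 0 0.05 0 1" --pt "-1 0.03 -0.07 0 0.05 0 1" --pt "0 0 0 0 0 0 1"

```text
t: 5.45
tool_pos: [0.5223, -0.342, 0.1031]
tool_rot: [-1.662, -1.824, -0.688]
contact_force: [-0.7, 1.1, -1.4]
opening: 0.0852
grip_force: 0.0
```

Run:
```python
from plan import *
print(ctrl.get_obs()["q"].round(2),cur()[0])
im,d,K,T=shot("wrist");P=cloud(d,K,T);save("w1.png",im)
g=np.array([.516,-.270,.03]);a=np.radians(95.5);hx=np.array([np.cos(a),np.sin(a),0]);hy=np.array([-np.sin(a),np.cos(a),0])
m=(abs(P[...,0]-.51)<.05)&(abs(P[...,1]+.28)<.085)&(P[...,2]>.004)&(P[...,2]<.12);Q=P[m]-g
x=Q@hx;y=Q@hy;z=Q[:,2]
for lo in np.arange(-.09,.05,.01):
    k=(x>lo)&(x<lo+.01)
    if k.sum()>3:print("%.3f"%(lo+.005),k.sum(),"y",np.percentile(y[k],[2,50,98]).round(4),"z",np.percentile(z[k],[2,98]).round(4))
k=(z>.014)&(z<.024)&(x<.025);print("webtop x",np.percentile(x[k],[1,99]),"y",np.percentile(y[k],[2,98]),np.median(z[k]));pf=np.polyfit(x[k],y[k],1);print(pf)
print(x.min(),x.max())
```

```text
[-0.88  0.55  1.38  0.43  1.88 -0.98] [ 0.52228297 -0.34200591  0.10305174]
-0.085 301 y [-0.0056  0.0044  0.0438] z [-0.0036  0.0894]
-0.075 203 y [-0.0057  0.0001  0.0436] z [-0.0142  0.0891]
-0.065 173 y [-0.0053  0.0009  0.0065] z [-0.0214 -0.0141]
-0.055 183 y [-0.0048  0.0009  0.0065] z [-0.0214 -0.0188]
-0.045 219 y [-0.004   0.0016  0.0073] z [-0.021  -0.0111]
-0.035 240 y [-0.004   0.0016  0.0079] z [-0.0121 -0.0018]
-0.025 352 y [-0.0032  0.0023  0.0081] z [-0.0038  0.0208]
-0.015 193 y [-0.0031  0.0029  0.0082] z [0.0183 0.0211]
-0.005 181 y [-0.0024  0.0037  0.0092] z [0.0182 0.021 ]
0.005 169 y [-0.0017  0.0038  0.0093] z [0.0185 0.0212]
0.015 163 y [-0.0017  0.0038  0.0103] z [0.0182 0.021 ]
0.025 1802 y [-0.0142  0.0054  0.024 ] z [-0.0235  0.0391]
0.035 633 y [-0.0126  0.0085  0.0229] z [0.0377 0.0616]
0.045 1313 y [-0.0118  0.0036  0.0223] z [0.0386 0.0662]
webtop x [-0.02443207  0.02444146] y [-0.00240534  0.00940005] 0.019701010194122487
[0.04464486 0.00356824]
-0.09120192642590291 0.045589999990433595
```

View pics/w1.png

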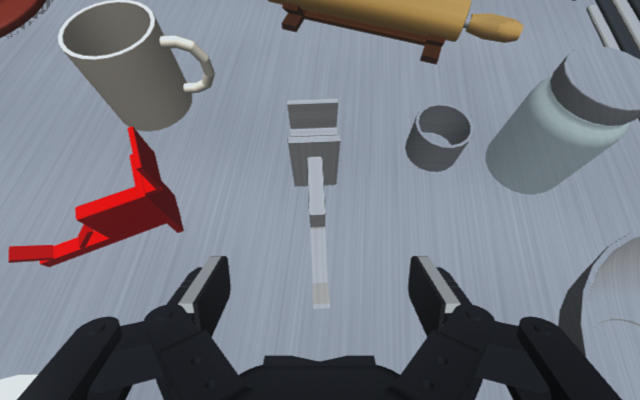

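Run:
```python
from plan import *
r=toolR(98.1,45);t=np.array([.5112,-.26,.0196]);b=t-r.as_matrix()[:,2]*.04
plan([(b,r,6),(t,r,5)],1)
```

```text
[[-0.02,-0.02,0.65,0.007,-0.001,-0.007,1],[-0.02,-0.02,0.65,0.006,0,-0.007,1],[-0.02,-0.01,0.66,0.007,-0.001,-0.008,1],[-0.02,-0.01,0.65,0.006,-0.001,-0.007,1],[-0.02,-0.01,0.65,0.007,0,-0.007,1],[-0.02,0,0.65,0.006,-0.001,-0.007,1],[0,0,0.4,0,0,0,1],[0,0,0.4,0,0,0,1]]
[[0,0,0.4,0,0,0,1],[0,0,0.4,0,0,0,1],[0,0,0.4,0,0,0,1]]
end [ 0.5112 -0.2601  0.0196] [-1.616 -1.862 -0.669]
```

Emit:
jog_arm --pt "-0.02 -0.02 0.65 0.007 0 -0.007 1" --pt "-0.02 -0.02 0.65 0.007 0 -0.007 1" --pt "-0.02 -0.01 0.65 0.007 0 -0.007 1" --pt "-0.02 -0.01 0.65 0.007 0 -0.007 1" --pt "-0.02 -0.01 0.65 0.007 0 -0.007 1" --pt "-0.02 0 0.65 0.007 0 -0.007 1" --pt "0 0 0.4 0 0 0 1" --pt "0 0 0.4 0 0 0 1"

```text
t: 6.3
tool_pos: [0.5144, -0.2764, 0.0383]
tool_rot: [-1.614, -1.864, -0.668]
contact_force: [0.2, -0.2, 0.0]
opening: 0.0859
grip_force: 0.0
```

Emit:
jog_arm --pt "0 0 0.4 0 0 0 1" --pt "0 0 0.4 0 0 0 1" --pt "0 0 0.4 0 0 0 1" --pt "0 0 0 0 0 0 1" --pt "0 0 0 0 0 0 1"

```text
t: 6.8
tool_pos: [0.512, -0.2602, 0.0219]
tool_rot: [-1.614, -1.864, -0.668]
contact_force: [-1.0, -0.2, -0.4]
opening: 0.085
grip_force: 0.0
```

Emit:
jog_arm --pt "0 0 0 0 0 0 -1" --pt "0 0 0 0 0 0 -1" --pt "0 0 0 0 0 0 -1" --pt "0 0 0 0 0 0 -1" --pt "0 0 0 0 0 0 -1" --pt "0 0 0 0 0 0 -1" --pt "0 0 0 0 0 0 -1" --pt "0 0 0 0 0 0 -1" --grip_force 80

```text
t: 7.6
tool_pos: [0.5121, -0.2605, 0.0221]
tool_rot: [-1.614, -1.864, -0.668]
contact_force: [-0.9, -0.6, 1.4]
opening: 0.0113
grip_force: 78.1
```

Emit:
jog_arm --pt "0.7 0 -0.7 0 0 0 -1" --pt "0.7 0 -0.7 0 0 0 -1" --pt "0.7 0 -0.7 0 0 0 -1" --pt "0.7 0 -0.7 0 0 0 -1" --pt "0.7 0 -0.7 0 0 0 -1" --pt "0.7 0 -0.7 0 0 0 -1" --pt "0.7 0 -0.7 0 0 0 -1" --pt "0.7 0 -0.7 0 0 0 -1"

```text
t: 8.4
tool_pos: [0.512, -0.2602, 0.182]
tool_rot: [-1.614, -1.864, -0.668]
contact_force: [-0.8, -0.6, -3.1]
opening: 0.0116
grip_force: 77.9
```

```bash
cat > hk.py <<'E'
from plan import *
pn=np.load("pics/panel.npz");n=np.append(pn["n"],0);py=np.append(pn["py"],0);c=np.append(pn["c"],0)
YAW=np.degrees(np.arctan2(n[1],n[0]))
# grasp: tool pose at closing, hook grip in world
Rg=R.from_rotvec([-1.614,-1.864,-.668]);pg=np.array([.5121,-.2605,.0221]);g=np.array([.5127,-.2703,.03])
tz=Rg.as_matrix()[:,2];h=np.degrees(np.arctan2(tz[1],tz[0]))
Rh=R.from_euler("z",h,degrees=True);Rth=Rg.inv()*Rh;o=Rg.inv().apply(g-pg);o[1]=0   # hook in tool
lip_t=o+Rth.apply([.034,0,.035])
Y0=.1225
def pose(x,z,phi,y=Y0):
    """TCP pose for lip at (x,z mm) in groove frame, tilt phi deg"""
    Rw=R.from_euler("z",YAW,degrees=True)*R.from_rotvec([0,np.radians(phi),0])
    Rt=Rw*Rth.inv();L=c+n*x/1000+py*y;L[2]=.17+z/1000
    return L-Rt.apply(lip_t),Rt
def lipnow():
    p,r=cur();L=p+r.apply(lip_t)-c;w=(r*Rth).as_matrix()
    return (L@n*1000,L@py*1000,(L[2]-.17)*1000),"phi",np.degrees(np.arcsin(w[:,2]@n)),"yaw err",np.degrees(np.arctan2(w[:,1]@n,w[:,1]@py))
E
python3 - <<'E'
from hk import *
print(h,o,lip_t,Rth.as_euler("xyz",degrees=True))
im,d,K,T=shot("wrist");save("w2.png",im)
# hook in image: cloud in tool frame
p,r=cur();P=cloud(d,K,T);Q=(r*Rth).inv().apply((P.reshape(-1,3)-(p+r.apply(o))))
k=(abs(Q[:,1])<.025)&(Q[:,0]>.027)&(Q[:,0]<.06)&(Q[:,2]>.0)&(Q[:,2]<.08);q=Q[k];print(len(q),q.min(0),q.max(0))
f=q[q[:,2]>.045];print("flange",np.percentile(f,[2,50,98],axis=0).round(4))
k=(abs(Q[:,1])<.012)&(Q[:,0]<-.026)&(Q[:,0]>-.1)&(Q[:,2]>-.04)&(Q[:,2]<.01);v=Q[k];print("V",len(v),np.percentile(v,[1,50,99],axis=0).round(4))
e=pose(-35,-12,45);print("entry",e[0],e[1].as_rotvec())
p0=cur()
mid=(np.array([.50,0.02,.25]),R.from_rotvec(Rg.as_rotvec()))
plan([((.5,.0,.21),toolR(h,25),15),(e[0],e[1],17)],-1)
E
```

```text
98.24660705501336 [-0.00133594  0.         -0.01250468] [ 4.74542581e-02 -2.03207473e-05 -1.32230986e-02] [ 1.80000000e+02 -4.49867177e+01 -2.38632558e-02]
9867 [ 2.70061719e-02 -1.89937718e-02  1.73314606e-05] [0.04624192 0.02117132 0.06368721]
flange [[ 0.0412 -0.0162  0.0456]
 [ 0.0421  0.0008  0.0565]
 [ 0.0449  0.0179  0.0628]]
V 659 [[-0.0357 -0.0047 -0.0131]
 [-0.0306  0.0015 -0.0073]
 [-0.0263  0.0072 -0.0031]]
entry [0.45907479 0.25018414 0.1447879 ] [ 1.99133918e+00  2.42961844e+00 -2.30698786e-04]
[[0.67,0.08,0.55,0,-0.029,0,-1],[0.69,0.08,0.54,0.001,-0.03,0,-1],[0.7,0.09,0.53,0,-0.029,0.001,-1],[0.7,0.08,0.5,0,-0.029,0,-1],[0.73,0.08,0.49,0,-0.03,0,-1],[0.73,0.08,0.48,0.001,-0.029,0,-1],[0.74,0.08,0.45,0,-0.029,0,-1],[0.75,0.08,0.44,0,-0.03,0.001,-1]]
[[0.77,0.09,0.42,0,-0.029,0,-1],[0.77,0.08,0.41,0.001,-0.029,0,-1],[0.78,0.08,0.38,0,-0.03,0,-1],[0.79,0.08,0.37,0,-0.029,0,-1],[0.8,0.08,0.35,0.001,-0.029,0.001,-1],[0.81,0.08,0.33,0,-0.029,0,-1],[0.81,0.09,0.32,0,-0.03,0,-1],[0.59,-0.01,0.49,0.001,-0.033,-0.004,-1]]
[[0.61,-0.02,0.47,0.001,-0.032,-0.004,-1],[0.62,0,0.46,0.001,-0.033,-0.004,-1],[0.63,-0.01,0.44,0.001,-0.033,-0.004,-1],[0.64,-0.01,0.43,0,-0.032,-0.004,-1],[0.66,0,0.4,0.001,-0.033,-0.004,-1],[0.66,0,0.4,0.001,-0.033,-0.004,-1],[0.67,0,0.37,0.001,-0.032,-0.004,-1],[0.68,0.01,0.36,0.001,-0.033,-0.004,-1]]
[[0.69,0,0.34,0.001,-0.033,-0.004,-1],[0.7,0.01,0.32,0.001,-0.032,-0.004,-1],[0.71,0.02,0.3,0.001,-0.033,-0.004,-1],[0.71,0.01,0.29,0.001,-0.033,-0.003,-1],[0.73,0.02,0.26,0,-0.032,-0.004,-1],[0.72,0.01,0.25,0.001,-0.033,-0.004,-1],[0.74,0.03,0.23,0.001,-0.033,-0.004,-1],[0.74,0.02,0.21,0.001,-0.033,-0.004,-1]]
end [0.4591 0.2502 0.1448] [ 1.991e+00  2.429e+00 -1.000e-03]
```

Emit:
jog_arm --pt "0.67 0.08 0.55 0 -0.029 0 -1" --pt "0.69 0.08 0.54 0 -0.03 0 -1" --pt "0.7 0.08 0.53 0 -0.029 0 -1" --pt "0.7 0.08 0.5 0 -0.029 0 -1" --pt "0.73 0.08 0.49 0 -0.03 0 -1" --pt "0.73 0.08 0.48 0 -0.029 0 -1" --pt "0.74 0.08 0.45 0 -0.029 0 -1" --pt "0.75 0.08 0.44 0 -0.03 0 -1"

```text
t: 9.25
tool_pos: [0.5045, -0.1203, 0.1937]
tool_rot: [-1.726, -1.993, -0.534]
contact_force: [0.7, -1.1, -2.7]
opening: 0.0113
grip_force: 78.0
```

Emit:
jog_arm --pt "0.77 0.08 0.42 0 -0.03 0 -1" --pt "0.77 0.08 0.4 0 -0.03 0 -1" --pt "0.78 0.08 0.38 0 -0.03 0 -1" --pt "0.79 0.08 0.37 0 -0.03 0 -1" --pt "0.8 0.08 0.35 0 -0.03 0 -1" --pt "0.8 0.08 0.33 0 -0.03 0 -1" --pt "0.8 0.08 0.32 0 -0.03 0 -1" --pt "0.6 0 0.49 0 -0.03 0 -1"

```text
t: 10.05
tool_pos: [0.4964, 0.0161, 0.202]
tool_rot: [-1.836, -2.121, -0.384]
contact_force: [0.1, 0.2, -2.7]
opening: 0.0113
grip_force: 77.9
```

Emit:
jog_arm --pt "0.6 0 0.47 0 -0.032 -0.004 -1" --pt "0.62 0 0.46 0 -0.033 -0.004 -1" --pt "0.63 0 0.44 0 -0.033 -0.004 -1" --pt "0.64 0 0.43 0 -0.032 -0.004 -1" --pt "0.66 0 0.4 0 -0.033 -0.004 -1" --pt "0.66 0 0.4 0 -0.033 -0.004 -1" --pt "0.67 0 0.37 0 -0.032 -0.004 -1" --pt "0.68 0 0.36 0 -0.033 -0.004 -1"

```text
t: 10.85
tool_pos: [0.4775, 0.1337, 0.1706]
tool_rot: [-1.923, -2.277, -0.207]
contact_force: [0.1, 0.1, -2.9]
opening: 0.0111
grip_force: 77.9
```

```bash
sed -i 's/o\[1\]=0 .*/o[1]=0; o+=Rth.apply([0,0,-.0015])/' hk.py
python3 - <<'E'
from hk import *
print(lipnow())
e=pose(-35,-12,45);plan([(*e,9)],-1)
print(ctrl.get_obs()["q"].round(2))
E
```

```text
((np.float64(-157.36762361658361), np.float64(126.1446587492249), np.float64(21.99613908221959)), 'phi', np.float64(33.125302791460356), 'yaw err', np.float64(1.7299796663470186))
[[0.62,0.01,0.27,0.001,-0.029,-0.004,-1],[0.62,0,0.26,0.002,-0.03,-0.004,-1],[0.63,0.01,0.24,0.001,-0.029,-0.004,-1],[0.64,0.02,0.22,0.001,-0.029,-0.005,-1],[0.64,0.01,0.22,0.002,-0.029,-0.004,-1],[0.64,0.02,0.19,0.001,-0.03,-0.004,-1],[0.65,0.02,0.19,0.001,-0.029,-0.004,-1],[0.66,0.02,0.16,0.002,-0.029,-0.004,-1]]
[[0.65,0.02,0.16,0.001,-0.03,-0.004,-1]]
end [0.4588 0.2511 0.1458] [ 1.992e+00  2.429e+00 -1.000e-03]
[ 0.01 -0.22  1.99  0.21  1.41 -0.2 ]
```

Emit:
jog_arm --pt "0.62 0.01 0.27 0.001 -0.029 -0.004 -1" --pt "0.62 0.01 0.26 0.002 -0.03 -0.004 -1" --pt "0.63 0.01 0.24 0.001 -0.03 -0.004 -1" --pt "0.64 0.01 0.22 0.001 -0.03 -0.005 -1" --pt "0.64 0.01 0.22 0.002 -0.03 -0.004 -1" --pt "0.64 0.02 0.19 0.001 -0.03 -0.004 -1" --pt "0.65 0.02 0.19 0.001 -0.03 -0.004 -1" --pt "0.66 0.02 0.16 0.002 -0.03 -0.004 -1"

```text
t: 11.65
tool_pos: [0.4609, 0.238, 0.1485]
tool_rot: [-1.987, -2.415, -0.019]
contact_force: [0.0, 0.5, -3.7]
opening: 0.0109
grip_force: 77.9
```

Emit:
jog_arm --pt "0.65 0.02 0.16 0.001 -0.03 -0.004 -1" --pt "0 0 0 0 0 0 -1" --pt "0 0 0 0 0 0 -1"

```text
t: 11.95
tool_pos: [0.459, 0.2504, 0.1456]
tool_rot: [1.989, 2.428, -0.004]
contact_force: [0.2, 0.3, -3.0]
opening: 0.0112
grip_force: 78.0
```

Run:
```python
from hk import *
print(lipnow(),ctrl.get_obs()["q"].round(2))
im,d,K,T=shot("wrist");P=cloud(d,K,T).reshape(-1,3);X=(P-c)@n;Y=(P-c)@py;Z=P[:,2]
save("w3.png",im)
# where does the wrist camera see the panel top front edge & hook
k=(Z>.236)&(Z<.245)&(abs(Y-.12)<.09)&(X>-.03)&(X<.03);print("top edge x",np.percentile(X[k],[0,1,5,50]) if k.sum() else None)
L=np.array(lipnow()[0])/1000
p,r=cur();Q=(r*Rth).inv().apply(P-(p+r.apply(o)))
k=(abs(Q[:,1])<.025)&(Q[:,0]>.03)&(Q[:,0]<.05)&(Q[:,2]>.02)&(Q[:,2]<.08);q=Q[k];print(len(q),np.percentile(q,[1,50,99],axis=0))
# side scene
im,d,K,T=shot("scene");P=cloud(d,K,T).reshape(-1,3);Q=(r*Rth).inv().apply(P-(p+r.apply(o)))
k=(abs(Q[:,1])<.025)&(Q[:,0]>-.095)&(Q[:,0]<.05)&(Q[:,2]>-.035)&(Q[:,2]<.08);q=Q[k]
f=q[q[:,2]>.045];print("scene flange",len(f),np.percentile(f,[2,50,98],axis=0).round(4))
b=q[q[:,0]<-.03];print("scene arm",len(b),np.percentile(b,[1,50,99],axis=0).round(4))
save("s3.png",cv2.resize(im[110:270,380:540],(600,600),interpolation=2))
```

```text
((np.float64(-35.80407318326229), np.float64(122.49313796316385), np.float64(-12.470150098955523)), 'phi', np.float64(45.22056701795342), 'yaw err', np.float64(-0.010930515796752083)) [ 0.36 -0.12  1.93 -0.    1.33  0.16]
top edge x None
6932 [[ 0.03036783 -0.01733829  0.03939023]
 [ 0.04135703  0.0002334   0.05151456]
 [ 0.04506802  0.0181324   0.06799207]]
scene flange 99 [[-0.0778 -0.0229  0.0453]
 [ 0.04   -0.0092  0.0549]
 [ 0.048   0.0152  0.0739]]
scene arm 194 [[-0.0844 -0.0236 -0.0293]
 [-0.0538 -0.006  -0.0034]
 [-0.0302  0.0147  0.074 ]]
```

View pics/w3.png

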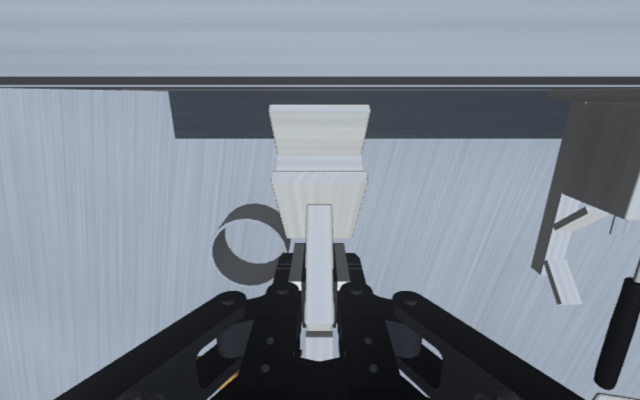

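Run:
```python
from hk import *
plan([(*pose(-12,11,45),6),(*pose(-8,11,35.5),3),(*pose(-4,11,27.5),3),(*pose(-3,9,20),3),(*pose(-3,6,12.5),3),(*pose(-2.5,4.5,6),3)],-1)
```

```text
[[0.2,0,-0.19,0,0.001,0,-1],[0.21,-0.01,-0.19,0,0.001,0,-1],[0.2,0,-0.2,0,0,-0.001,-1],[0.2,0,-0.19,0.001,0.001,0,-1],[0.21,-0.01,-0.19,0,0.001,0,-1],[0.2,0,-0.19,0,0.001,0,-1],[0.11,0,0.12,0,0.07,0,-1],[0.1,0,0.13,0,0.071,0,-1]]
[[0.1,0,0.14,0,0.07,0,-1],[0.1,0,0.12,0,0.059,0,-1],[0.1,0,0.12,0,0.059,0,-1],[0.09,0,0.12,0,0.06,0,-1],[0.04,0,0.14,0,0.055,0,-1],[0.03,0,0.14,0,0.056,0,-1],[0.03,0,0.14,0,0.055,0,-1],[0.01,0,0.14,0,0.056,0,-1]]
[[0.01,0,0.15,0,0.055,0,-1],[-0.01,0,0.14,0,0.056,0,-1],[0.02,0,0.11,0,0.048,0,-1],[0.02,0,0.11,0,0.048,0,-1],[0.02,0,0.12,0.001,0.049,0,-1]]
end [0.449  0.3008 0.1359] [-1.62  -1.976 -0.573]
```

Emit:
jog_arm --pt "0.2 0 -0.19 0 0 0 -1" --pt "0.2 0 -0.19 0 0 0 -1" --pt "0.2 0 -0.19 0 0 0 -1" --pt "0.2 0 -0.19 0 0 0 -1" --pt "0.21 0 -0.19 0 0 0 -1" --pt "0.21 0 -0.19 0 0 0 -1" --pt "0.11 0 0.12 0 0.07 0 -1" --pt "0.1 0 0.13 0 0.07 0 -1"

```text
t: 12.85
tool_pos: [0.454, 0.2796, 0.1643]
tool_rot: [-1.937, -2.366, -0.107]
contact_force: [0.3, -0.3, -2.9]
opening: 0.0114
grip_force: 77.9
```

Run:
```python
from hk import *
print(lipnow())
im,d,K,T=shot("wrist");p,r=cur();P=cloud(d,K,T).reshape(-1,3)
X=(P-c)@n;Y=(P-c)@py;Z=P[:,2]
for z0 in(.2,.21,.22,.23,.236):
    k=(Z>z0)&(Z<z0+.006)&(abs(Y-.12)<.12)&(abs(X)<.08);print(z0,k.sum(),np.percentile(X[k],[1,10,50]).round(4) if k.sum() else "")
save("w4.png",im)
```

```text
((np.float64(-7.8128482675154345), np.float64(121.75335562132634), np.float64(11.38319849259889)), 'phi', np.float64(38.80365706359687), 'yaw err', np.float64(-0.052911164210484085))
0.2 1462 [-0.0668 -0.0616 -0.0553]
0.21 1906 [-0.0668 -0.0611 -0.0465]
0.22 4450 [-0.0709 -0.0675 -0.0534]
0.23 4164 [-0.071  -0.0668 -0.0487]
0.236 118664 [-0.056   0.0027  0.02  ]
```

Run:
```python
from hk import *
plan([(*pose(-6,11,32.5),3),(*pose(-4,10.5,26),2),(*pose(-3.5,9,20),3),(*pose(-3,6,12.5),3),(*pose(-2.5,4.5,7),3),(*pose(-2.5,3,2.5),2)],-1)
```

```text
[[0.08,-0.01,0.08,0,0.046,0,-1],[0.07,0,0.08,0.001,0.047,0,-1],[0.07,-0.01,0.08,0,0.046,-0.001,-1],[0.09,0,0.15,0,0.072,0,-1],[0.07,0,0.16,0,0.073,0,-1],[0.03,0,0.11,0,0.044,0,-1],[0.02,0,0.1,0,0.045,0,-1],[0.02,0,0.11,0,0.044,0,-1]]
[[0.02,0,0.15,0,0.056,0,-1],[0.01,0,0.15,0,0.055,0,-1],[0.01,0,0.15,0,0.056,0.001,-1],[0.02,0,0.1,0,0.041,0,-1],[0.01,0,0.1,0,0.04,0,-1],[0.01,0,0.1,0,0.041,0,-1],[0,0,0.12,0,0.05,0,-1],[0,0,0.11,0,0.05,0,-1]]
end [0.4485 0.303  0.1327] [-1.584 -1.932 -0.616]
```

Emit:
jog_arm --pt "0.08 0 0.08 0 0.046 0 -1" --pt "0.07 0 0.08 0 0.047 0 -1" --pt "0.07 0 0.08 0 0.046 0 -1" --pt "0.09 0 0.15 0 0.072 0 -1" --pt "0.07 0 0.15 0 0.072 0 -1" --pt "0.03 0 0.11 0 0.044 0 -1" --pt "0.02 0 0.1 0 0.044 0 -1" --pt "0.02 0 0.11 0 0.044 0 -1"

```text
t: 13.7
tool_pos: [0.4514, 0.2915, 0.149]
tool_rot: [-1.764, -2.152, -0.388]
contact_force: [-0.8, 0.8, -1.8]
opening: 0.0109
grip_force: 78.0
```

Emit:
jog_arm --pt "0.02 0 0.15 0 0.056 0 -1" --pt "0.01 0 0.15 0 0.056 0 -1" --pt "0.01 0 0.15 0 0.056 0 -1" --pt "0.02 0 0.1 0 0.041 0 -1" --pt "0.01 0 0.1 0 0.041 0 -1" --pt "0.01 0 0.1 0 0.041 0 -1"

```text
t: 14.3
tool_pos: [0.4497, 0.3002, 0.1367]
tool_rot: [-1.632, -1.993, -0.56]
contact_force: [0.1, 0.6, -3.0]
opening: 0.011
grip_force: 78.0
```

Run:
```python
from hk import *
print(lipnow(),ctrl.get_obs()["wrist_torque"])
im,d,K,T=shot("scene");P=cloud(d,K,T).reshape(-1,3);p,r=cur()
Q=(r*Rth).inv().apply(P-(p+r.apply(o)))
k=(abs(Q[:,1])<.012)&(Q[:,0]>-.095)&(Q[:,0]<-.05)&(Q[:,2]>-.035)&(Q[:,2]<.01);print("arm",k.sum(),np.percentile(Q[k],[1,50,99],axis=0).round(4))
save("s5.png",cv2.resize(im[160:260,390:510],(720,600),interpolation=2))
plan([(*pose(-2.5,3,2.5),3),(*pose(-2,1.5,0),3)],-1)
```

```text
((np.float64(-2.3755388762473104), np.float64(121.89625929745698), np.float64(4.743879793852407)), 'phi', np.float64(7.2007572155191255), 'yaw err', np.float64(-0.01306169294693517)) [-0.59818204 -0.09023551  0.00783712]
arm 62 [[-0.0867 -0.0093 -0.0283]
 [-0.0701 -0.0041 -0.0169]
 [-0.0503  0.0055  0.0022]]
[[0.01,0,0.07,0,0.035,0,-1],[0.02,-0.01,0.08,0,0.034,0,-1],[0.01,0,0.07,0,0.035,-0.001,-1],[0,0,0.06,0,0.018,0,-1],[-0.01,0,0.06,0,0.019,0,-1],[0,0,0.05,0,0.018,0,-1]]
end [0.448  0.3053 0.1301] [-1.558 -1.901 -0.645]
```

View pics/s5.png

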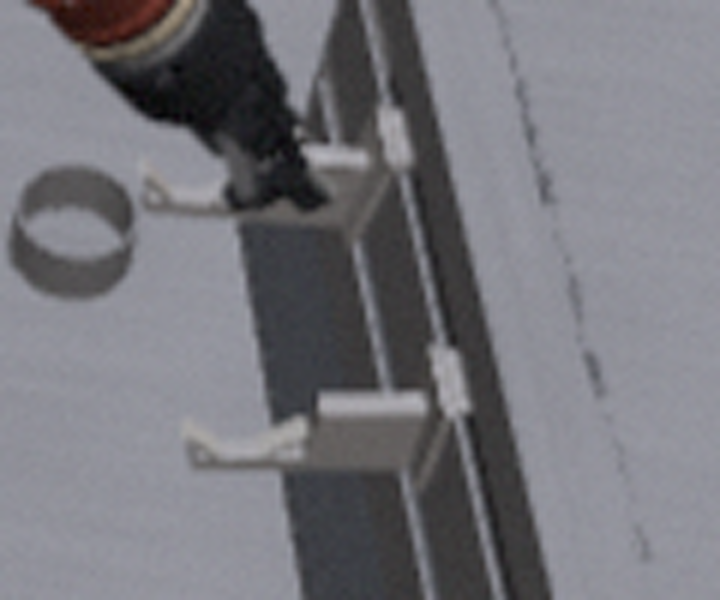

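Emit:
jog_arm --pt "0.01 0 0.07 0 0.035 0 -1" --pt "0.01 0 0.07 0 0.035 0 -1" --pt "0.01 0 0.07 0 0.035 0 -1" --pt "0 0 0.06 0 0.018 0 -1" --pt "0 0 0.06 0 0.018 0 -1" --pt "0 0 0.05 0 0.018 0 -1" --pt "0 0 0 0 0 0 -1"

```text
t: 15.05
tool_pos: [0.4485, 0.3055, 0.131]
tool_rot: [-1.558, -1.9, -0.646]
contact_force: [-0.1, -0.1, -2.4]
opening: 0.011
grip_force: 78.0
```

Run:
```python
from hk import *
print(lipnow(),ctrl.get_obs()["contact_force"])
im,d,K,T=shot("scene");P=cloud(d,K,T).reshape(-1,3)
X=(P-c)@n;Y=(P-c)@py;Z=P[:,2]
# flange/tongue visible tops of both hooks through groove and arm points
for nm,y in(("mate",-.0275),("loose",.122)):
    k=(abs(Y-y)<.022)&(Z>.172)&(Z<.2)&(X>-.012)&(X<.012);print(nm,"back top",k.sum(),np.percentile(np.c_[X,Y,Z][k],[2,50,98],axis=0).round(4).tolist())
    k=(abs(Y-y)<.022)&(Z>.09)&(Z<.16)&(X>-.13)&(X<-.095);print(nm,"arm end",k.sum(),np.percentile(np.c_[X,Y,Z][k],[2,50,98],axis=0).round(4).tolist())
```

```text
((np.float64(-1.945753917400558), np.float64(122.04320951979177), np.float64(2.401868118266315)), 'phi', np.float64(-0.018737894547083342), 'yaw err', np.float64(0.045470951352593596)) [-0.06189989 -0.07353016 -2.43024673]
mate back top 41 [[-0.0068, -0.0447, 0.1721], [-0.0005, -0.0274, 0.175], [0.0056, -0.0076, 0.1995]]
mate arm end 48 [[-0.1209, -0.032, 0.1032], [-0.1085, -0.0282, 0.1182], [-0.0967, -0.019, 0.1362]]
loose back top 65 [[-0.0097, 0.1015, 0.1722], [-0.0008, 0.1206, 0.1767], [0.005, 0.1407, 0.1977]]
loose arm end 46 [[-0.1226, 0.1136, 0.1075], [-0.1099, 0.1191, 0.1202], [-0.0963, 0.1275, 0.1394]]
```

Emit:
jog_arm --pt "-0.01 0 0.04 0 0 0 -1" --pt "-0.01 0 0.04 0 0 0 -1" --pt "-0.02 0 0.02 0 0 0 -1" --pt "-0.02 0 0.02 0 0 0 -1" --pt "0 0 0 0 0 0 -1" --pt "0 0 0 0 0 0 -1"

```text
t: 15.7
tool_pos: [0.4485, 0.3065, 0.1289]
tool_rot: [-1.558, -1.901, -0.647]
contact_force: [-0.6, 0.8, -2.0]
opening: 0.0111
grip_force: 78.0
```

```bash
cat > st.py <<'E'
from hk import *
print(lipnow(),ctrl.get_obs()["contact_force"])
im,d,K,T=shot("scene");P=cloud(d,K,T).reshape(-1,3)
X=(P-c)@n;Y=(P-c)@py;Z=P[:,2]
for nm,y in(("mate",-.0275),("loose",.122)):
    k=(abs(Y-y)<.022)&(Z>.09)&(Z<.16)&(X>-.13)&(X<-.095);print(nm,"arm end",k.sum(),np.percentile(np.c_[X,Y,Z][k],[2,50,98],axis=0).round(4).tolist())
E
python3 st.py
```

```text
((np.float64(-0.9686379400633542), np.float64(121.89615097807527), np.float64(0.3091116437590469)), 'phi', np.float64(0.001907840859946376), 'yaw err', np.float64(0.029322636924582337)) [-0.55270177  0.77713158 -2.00037096]
mate arm end 48 [[-0.1211, -0.0318, 0.1059], [-0.1086, -0.0287, 0.1177], [-0.0961, -0.0181, 0.1361]]
loose arm end 48 [[-0.1213, 0.1139, 0.1049], [-0.1087, 0.1191, 0.1172], [-0.0956, 0.1296, 0.1362]]
```

Emit:
jog_arm --pt "-0.02 0 0.02 0 0 0 -1" --pt "-0.02 0 0.02 0 0 0 -1" --pt "0 0 0 0 0 0 -1" --pt "0 0 0 0 0 0 -1"

```text
t: 16.15
tool_pos: [0.4485, 0.3064, 0.1277]
tool_rot: [-1.558, -1.901, -0.647]
contact_force: [0.3, 0.0, -1.9]
opening: 0.0115
grip_force: 78.0
```

Emit:
jog_arm --pt "-0.02 0 0.02 0 0 0 -1" --pt "-0.02 0 0.02 0 0 0 -1" --pt "0 0 0 0 0 0 -1" --pt "0 0 0 0 0 0 -1"

```text
t: 16.55
tool_pos: [0.4486, 0.3065, 0.127]
tool_rot: [-1.558, -1.901, -0.647]
contact_force: [-0.7, -0.9, -0.8]
opening: 0.0108
grip_force: 78.2
```

```bash
python3 st.py
```

```text
((np.float64(-0.9334308535462833), np.float64(121.76712072345731), np.float64(-1.580466706487177)), 'phi', np.float64(-0.024178440086140642), 'yaw err', np.float64(0.022016557661728157)) [-0.68062909 -0.94412745 -0.78386805]
mate arm end 48 [[-0.1207, -0.0336, 0.104], [-0.1084, -0.0282, 0.1174], [-0.096, -0.0175, 0.1351]]
loose arm end 46 [[-0.121, 0.1121, 0.1072], [-0.1085, 0.1183, 0.1149], [-0.0952, 0.1289, 0.1369]]
```

Emit:
jog_arm --pt "0 0 0 0 0 0 -0.6" --pt "0 0 0 0 0 0 -0.4" --pt "0 0 0 0 0 0 0" --pt "0 0 0 0 0 0 0.3" --pt "0 0 0 0 0 0 0.3" --pt "0 0 0 0 0 0 0.3"

```text
t: 17.2
tool_pos: [0.4485, 0.3065, 0.1267]
tool_rot: [-1.558, -1.901, -0.647]
contact_force: [0.0, -0.5, 0.8]
opening: 0.0553
grip_force: 0.0
```

```bash
python3 st.py
```

```text
((np.float64(-0.9633354107489537), np.float64(121.88588111099557), np.float64(-1.9415728984309155)), 'phi', np.float64(-0.0017064494660779814), 'yaw err', np.float64(0.031881445006481414)) [ 0.04664815 -0.51030618  0.80461446]
mate arm end 48 [[-0.1206, -0.0337, 0.1038], [-0.108, -0.0282, 0.1182], [-0.0963, -0.0187, 0.1346]]
loose arm end 44 [[-0.12, 0.1133, 0.1006], [-0.1078, 0.118, 0.1129], [-0.0954, 0.1284, 0.1307]]
```

Run:
```python
from plan import *
p,r=cur();b=p-r.as_matrix()[:,2]*.13
print(ctrl.get_obs()["q"].round(2))
plan([(b,r,8),((.5,.12,.26),toolR(130,15),10),((.545,.0,.22),toolR(165.5,0),8)],1)
```

```text
[ 0.08 -0.05  2.05  0.8   1.35 -0.39]
[[0,0,-0.81,0,0,0,1],[0,0,-0.82,0,0,0,1],[0,0,-0.81,0,0,0,1],[0,0,-0.81,0,0,0,1],[0,0,-0.81,0,0,0,1],[0,0,-0.82,0,0,0,1],[0,0,-0.81,0,0,0,1],[0,0,-0.81,0,0,0,1]]
[[-0.21,0.07,-0.5,0.032,-0.065,-0.056,1],[-0.24,0.05,-0.5,0.033,-0.065,-0.056,1],[-0.27,0.02,-0.48,0.032,-0.066,-0.055,1],[-0.29,0,-0.47,0.033,-0.065,-0.056,1],[-0.31,-0.02,-0.45,0.032,-0.065,-0.056,1],[-0.34,-0.05,-0.43,0.032,-0.065,-0.056,1],[-0.35,-0.07,-0.42,0.033,-0.065,-0.055,1],[-0.37,-0.11,-0.39,0.032,-0.065,-0.056,1]]
[[-0.38,-0.12,-0.38,0.032,-0.066,-0.056,1],[-0.4,-0.16,-0.34,0.033,-0.065,-0.056,1],[-0.79,-0.27,0.05,0.013,-0.04,-0.098,1],[-0.77,-0.32,0.07,0.013,-0.041,-0.098,1],[-0.74,-0.39,0.1,0.013,-0.04,-0.098,1],[-0.71,-0.44,0.13,0.013,-0.04,-0.098,1],[-0.66,-0.48,0.15,0.012,-0.041,-0.098,1],[-0.62,-0.54,0.18,0.013,-0.04,-0.098,1]]
[[-0.57,-0.58,0.21,0.013,-0.04,-0.098,1],[-0.52,-0.62,0.23,0.013,-0.041,-0.098,1]]
end [5.450e-01 1.000e-04 2.199e-01] [ 0.397  3.116 -0.   ]
```

Emit:
jog_arm --pt "0 0 -0.4 0 0 0 0.3" --pt "0 0 -0.8 0 0 0 0.3" --pt "0 0 -0.8 0 0 0 0.3" --pt "0 0 -0.8 0 0 0 1" --pt "0 0 -0.9 0 0 0 1" --pt "0 0 -0.9 0 0 0 1" --pt "0 0 -0.9 0 0 0 1" --pt "0 0 -0.9 0 0 0 1"

```text
t: 18.05
tool_pos: [0.4662, 0.2169, 0.2182]
tool_rot: [-1.558, -1.902, -0.647]
contact_force: [-0.2, -0.0, -0.2]
opening: 0.0855
grip_force: 0.0
```

Emit:
jog_arm --pt "-0.21 0.07 -0.5 0.032 -0.065 -0.056 1" --pt "-0.24 0.05 -0.5 0.032 -0.065 -0.056 1" --pt "-0.27 0.02 -0.48 0.032 -0.065 -0.056 1" --pt "-0.29 0 -0.47 0.032 -0.065 -0.056 1" --pt "-0.31 -0.02 -0.45 0.032 -0.065 -0.056 1" --pt "-0.34 -0.05 -0.43 0.032 -0.065 -0.056 1" --pt "-0.35 -0.07 -0.42 0.032 -0.065 -0.056 1" --pt "-0.37 -0.11 -0.39 0.032 -0.065 -0.056 1"

```text
t: 18.85
tool_pos: [0.4932, 0.1398, 0.251]
tool_rot: [-1.309, -2.496, -0.272]
contact_force: [-0.9, -0.0, 0.3]
opening: 0.0858
grip_force: 0.0
```

Emit:
jog_arm --pt "-0.38 -0.12 -0.38 0.032 -0.065 -0.056 1" --pt "-0.4 -0.16 -0.34 0.032 -0.065 -0.056 1" --pt "-0.79 -0.27 0.05 0.013 -0.04 -0.098 1" --pt "-0.77 -0.32 0.07 0.013 -0.04 -0.098 1" --pt "-0.74 -0.39 0.1 0.013 -0.04 -0.098 1" --pt "-0.7 -0.44 0.13 0.013 -0.04 -0.098 1" --pt "-0.66 -0.48 0.15 0.013 -0.04 -0.098 1" --pt "-0.62 -0.54 0.18 0.013 -0.04 -0.098 1"

```text
t: 19.65
tool_pos: [0.5335, 0.0307, 0.2287]
tool_rot: [-0.619, -3.02, -0.048]
contact_force: [-0.5, 0.4, 0.6]
opening: 0.0857
grip_force: 0.0
```

Emit:
jog_arm --pt "-0.57 -0.58 0.21 0.013 -0.04 -0.098 1" --pt "-0.52 -0.62 0.23 0.013 -0.04 -0.098 1" --pt "0 0 0 0 0 0 1" --pt "0 0 0 0 0 0 1"

```text
t: 20.05
tool_pos: [0.5444, 0.0016, 0.2184]
tool_rot: [-0.4, -3.115, -0.006]
contact_force: [0.4, -0.3, -0.7]
opening: 0.0854
grip_force: 0.0
```

```bash
cat > pinm.py <<'E'
from hk import *
im,d,K,T=shot("wrist");P=cloud(d,K,T).reshape(-1,3);C=im.reshape(-1,3).astype(int)
save("w6.png",im)
m=(C[:,0]>C[:,2]+40)&(P[:,2]>.02)&(P[:,2]<.08)&(P[:,0]>.3)&(P[:,0]<.8)&(abs(P[:,1])<.17);Q=P[m]
print("n",m.sum(),"ztop",np.percentile(Q[:,2],99.5))
B=Q[Q[:,2]>.047];c2=B[:,:2].mean(0);V=np.linalg.svd(B[:,:2]-c2)[2];a=V[0]*np.sign(V[0][0]);l=np.array([-a[1],a[0]])
s=(Q[:,:2]-c2)@a;t=(Q[:,:2]-c2)@l
print("heading",np.degrees(np.arctan2(a[1],a[0])),"s all",s.min(),s.max())
bb=Q[:,2]>.045;print("barrel s",np.percentile(s[bb],[0,.5,99.5,100]),"t",np.percentile(t[bb],[1,50,99]))
top=B[B[:,2]>.054];print("top line t",((top[:,:2]-c2)@l).mean());
# circle fit across
k=abs(s)<.09;A=np.c_[2*t[k],2*Q[k,2],np.ones(k.sum())];x=np.linalg.lstsq(A,t[k]**2+Q[k,2]**2,rcond=None)[0];print("axis t,z",x[:2],"R",np.sqrt(x[2]+x[0]**2+x[1]**2))
mid=c2+a*(np.percentile(s[bb],.2)+np.percentile(s[bb],99.8))/2+l*x[0];print("barrel mid",mid)
E
python3 pinm.py; python3 st.py
```

```text
n 10859 ztop 0.0580723060277237
heading -14.192187553857492 s all -0.1452234130942134 0.19492221756699152
barrel s [-0.14384259 -0.14154766  0.18147712  0.1904731 ] t [-0.01889248  0.00012948  0.01874825]
top line t -6.161616493540649e-05
axis t,z [-6.83745960e-05  3.54133765e-02] R 0.021346221511008293
barrel mid [ 0.54790232 -0.00548529]
((np.float64(-322.5164348926748), np.float64(129.28205136847197), np.float64(60.844025290673706)), 'phi', np.float64(17.83996765476669), 'yaw err', np.float64(-64.07508666041413)) [0.27446759 0.11714867 0.62213968]
mate arm end 47 [[-0.1209, -0.0326, 0.1056], [-0.1089, -0.0288, 0.1188], [-0.0965, -0.0184, 0.1362]]
loose arm end 44 [[-0.1194, 0.1121, 0.1017], [-0.1089, 0.1178, 0.1135], [-0.0959, 0.1267, 0.1296]]
```

View pics/w6.png

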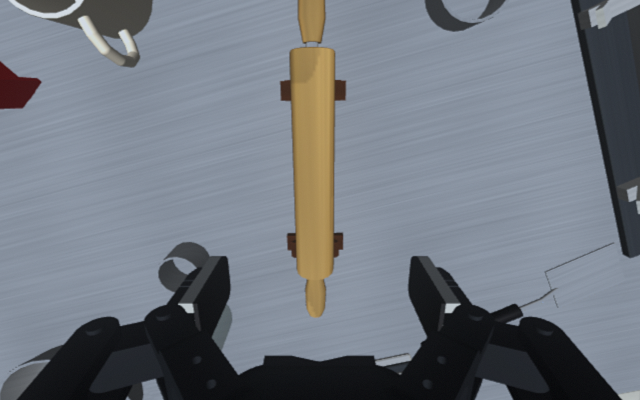

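Run:
```python
from hk import *
im,d,K,T=load("wrist");P=cloud(d,K,T)
def at(u,v,z):
    ray=T[:3,:3]@np.linalg.inv(K)@[u,v,1];return T[:3,3]+ray*(z-T[2,3])/ray[2]
# barrel ends on top line z=.057, handle tip z=.035
e1=at(312,48,.057);e2=at(316,277,.045);h2=at(316,317,.035);print(e1,e2,h2,np.linalg.norm(e1-e2),(e1+e2)/2)
a=np.array([np.cos(np.radians(-14.19)),np.sin(np.radians(-14.19)),0]);print(h2-a*.181)
m=(e1+e2)/2;m=(m+h2-a*.181)/2
r=toolR(165.81,0);print(m)
plan([((m[0],m[1],.06),r,9),((m[0],m[1],.018),r,6)],1)
```

```text
[0.42708048 0.02605863 0.057     ] [ 0.66104921 -0.03215709  0.045     ] [ 0.72312827 -0.04861987  0.035     ] 0.24140098369766436 [ 0.54406484 -0.00304923  0.051     ]
[ 0.54765091 -0.00424986  0.035     ]
[ 0.54585788 -0.00364954  0.043     ]
[[-0.01,-0.03,0.88,0.001,0,-0.001,1],[-0.02,-0.03,0.88,0,0,-0.001,1],[-0.01,-0.03,0.88,0.001,0,-0.001,1],[-0.02,-0.03,0.89,0,0,-0.001,1],[-0.01,-0.04,0.88,0.001,0,-0.001,1],[-0.02,-0.03,0.88,0,0,-0.001,1],[-0.01,-0.03,0.88,0.001,0,0,1],[-0.02,-0.02,0.88,0,0,-0.001,1]]
[[-0.01,-0.03,0.88,0.001,-0.001,-0.001,1],[0,0,0.35,0,0,0,1],[0,0,0.35,0,0,0,1],[0,0,0.35,0,0,0,1],[0,0,0.35,0,0,0,1],[0,0,0.35,0,0,0,1],[0,0,0.35,0,0,0,1]]
end [ 0.5459 -0.0036  0.0181] [ 0.388  3.117 -0.   ]
```

Run:
```python
from hk import *
im,d,K,T=load("wrist");P=cloud(d,K,T).reshape(-1,3);a=np.radians(-14.19);a=np.array([np.cos(a),np.sin(a)]);l=np.array([-a[1],a[0]])
q=P[:,:2]-[.5459,-.0036];s=q@a;t=q@l
k=(abs(s)<.06)&(abs(t)<.12)&(abs(t)>.026)&(P[:,2]>.008)&(P[:,2]<.15);print(k.sum(),np.c_[s,t,P[:,2]][k][::max(1,k.sum()//15)].round(3))
```

```text
0 []
```

Emit:
jog_arm --pt "-0.01 -0.03 0.88 0 0 0 1" --pt "-0.02 -0.03 0.88 0 0 -0.001 1" --pt "-0.01 -0.03 0.88 0.001 0 -0.001 1" --pt "-0.02 -0.03 0.88 0 0 -0.001 1" --pt "-0.01 -0.03 0.88 0.001 0 -0.001 1" --pt "-0.02 -0.03 0.88 0 0 -0.001 1"

```text
t: 20.75
tool_pos: [0.5457, -0.0015, 0.1123]
tool_rot: [0.391, 3.117, 0.003]
contact_force: [0.2, 0.1, -0.5]
opening: 0.0854
grip_force: 0.0
```

Emit:
jog_arm --pt "0 -0.03 0.9 0 0 0 1" --pt "0 -0.03 0.9 0 0 0 1" --pt "0 -0.03 0.9 0 0 0 1" --pt "0 0 0.6 0 0 0 1" --pt "0 0 0.5 0 0 0 1" --pt "0 0 0.4 0 0 0 1" --pt "0 0 0.3 0 0 0 1" --pt "0 0 0 0 0 0 1"

```text
t: 21.55
tool_pos: [0.5446, -0.0035, 0.0219]
tool_rot: [-0.39, -3.116, -0.003]
contact_force: [-0.8, 0.6, -0.9]
opening: 0.0849
grip_force: 0.0
```

Emit:
jog_arm --pt "0 0 0 0 0 0 -1" --pt "0 0 0 0 0 0 -1" --pt "0 0 0 0 0 0 -1" --pt "0 0 0 0 0 0 -1" --pt "0 0 0 0 0 0 -1" --pt "0 0 0 0 0 0 -1" --pt "0 0 0 0 0 0 -1" --grip_force 60

```text
t: 22.25
tool_pos: [0.5457, -0.0039, 0.0236]
tool_rot: [0.39, 3.116, 0.002]
contact_force: [-1.6, -1.0, 5.3]
opening: 0.0421
grip_force: 61.2
```

Emit:
jog_arm --pt "0 0 0 0 0 0 1" --pt "0 0 0 0 0 0 1" --pt "0 0 0 0 0 0 1" --pt "0 0 0.15 0 0 0 1" --pt "0 0 0.15 0 0 0 1" --pt "0 0 0 0 0 0 1" --pt "0 0 0 0 0 0 1"

```text
t: 22.95
tool_pos: [0.5448, -0.0035, 0.0162]
tool_rot: [-0.39, -3.116, -0.003]
contact_force: [-1.1, 0.1, 0.1]
opening: 0.0855
grip_force: 0.0
```

Emit:
jog_arm --pt "0 0 0 0 0 0 -1" --pt "0 0 0 0 0 0 -1" --pt "0 0 0 0 0 0 -1" --pt "0 0 0 0 0 0 -1" --pt "0 0 0 0 0 0 -1" --pt "0 0 0 0 0 0 -1" --pt "0 0 0 0 0 0 -1"

```text
t: 23.65
tool_pos: [0.5453, -0.0038, 0.017]
tool_rot: [0.39, 3.117, 0.002]
contact_force: [-1.7, -1.6, 4.9]
opening: 0.0424
grip_force: 61.0
```

Emit:
jog_arm --pt "0 0 -0.4 0 0 0 -1" --pt "0 0 -0.8 0 0 0 -1" --pt "0 0 -1 0 0 0 -1" --pt "0 0 -1 0 0 0 -1" --pt "0 0 -1 0 0 0 -1" --pt "0 0 -1 0 0 0 -1" --pt "0 0 -1 0 0 0 -1" --pt "0 0 -1 0 0 0 -1"

```text
t: 24.45
tool_pos: [0.5445, -0.0036, 0.1616]
tool_rot: [-0.39, -3.117, -0.003]
contact_force: [-0.2, -0.5, -3.8]
opening: 0.0427
grip_force: 61.4
```

```bash
cat > pp.py <<'E'
from hk import *
RT=toolR(YAW+90,0)
def tgt(z,y=.047,x=-.090):
    t=c+n*x+py*y;t[2]=z;return t,RT
E
python3 - <<'E'
from pp import *
print(tgt(.2)[0],c+n*-.09+py*-.0275)
plan([(*tgt(.2),19)],-1)
im,d,K,T=shot("wrist");p,r=cur();P=cloud(d,K,T).reshape(-1,3);C=im.reshape(-1,3).astype(int)
Q=r.inv().apply(P-p);k=(C[:,0]>C[:,2]+40)&(abs(Q[:,1])<.06)&(abs(Q[:,2])<.04)&(abs(Q[:,0])<.25);q=Q[k]
print(k.sum(),np.percentile(q,[.2,50,99.8],axis=0).round(4));f=(q[:,2]<.0);print("heading in tool deg",np.degrees(np.arctan(np.polyfit(q[f,0],q[f,1],1))[0]),np.polyfit(q[f,0],q[f,2],1))
E
```

```text
[0.5345825  0.25764358 0.2       ] [0.60762627 0.27230161 0.        ]
[[0.19,0.66,-0.1,0,0,-0.03,-1],[0.18,0.66,-0.1,0,0,-0.03,-1],[0.17,0.67,-0.1,0,0,-0.03,-1],[0.15,0.67,-0.1,0.001,0,-0.03,-1],[0.13,0.68,-0.1,0,0,-0.03,-1],[0.11,0.68,-0.1,0,0,-0.03,-1],[0.1,0.68,-0.1,0,0,-0.03,-1],[0.09,0.68,-0.1,0,0,-0.03,-1]]
[[0.07,0.69,-0.1,0,0,-0.03,-1],[0.05,0.68,-0.1,0.001,0,-0.03,-1],[0.03,0.69,-0.1,0,0,-0.03,-1],[0.02,0.69,-0.1,0,0,-0.03,-1],[0,0.68,-0.1,0,0,-0.03,-1],[-0.01,0.69,-0.1,0,0,-0.03,-1],[-0.03,0.69,-0.1,0,0,-0.03,-1],[-0.04,0.69,-0.1,0,0,-0.03,-1]]
[[-0.06,0.68,-0.1,0.001,0,-0.03,-1],[-0.08,0.69,-0.11,0,0,-0.029,-1],[-0.1,0.68,-0.1,0,0,-0.03,-1]]
end [0.5347 0.2577 0.2001] [ 0.31  -3.126  0.   ]
37560 [[-0.0284 -0.0208 -0.037 ]
 [ 0.0599 -0.0006 -0.0335]
 [ 0.1098  0.0204 -0.0175]]
heading in tool deg -0.08126217956354047 [-0.00677578 -0.03180835]
```

Emit:
jog_arm --pt "0.19 0.66 -0.2 0 0 -0.03 -1" --pt "0.18 0.66 -0.2 0 0 -0.03 -1" --pt "0.17 0.67 -0.2 0 0 -0.03 -1" --pt "0.15 0.67 -0.2 0 0 -0.03 -1" --pt "0.13 0.68 -0.2 0 0 -0.03 -1" --pt "0.11 0.68 -0.2 0 0 -0.03 -1" --pt "0.1 0.68 -0.2 0 0 -0.03 -1" --pt "0.09 0.68 -0.2 0 0 -0.03 -1"

```text
t: 25.3
tool_pos: [0.5407, 0.1073, 0.193]
tool_rot: [-0.092, -3.14, -0.003]
contact_force: [-0.5, -0.5, -4.3]
opening: 0.0423
grip_force: 61.6
```

Emit:
jog_arm --pt "0.07 0.68 -0.1 0 0 -0.03 -1" --pt "0.05 0.68 -0.1 0 0 -0.03 -1" --pt "0.03 0.69 -0.1 0 0 -0.03 -1" --pt "0.02 0.69 -0.1 0 0 -0.03 -1" --pt "0 0.68 0 0 0 -0.03 -1" --pt "-0.01 0.69 0 0 0 -0.03 -1" --pt "-0.03 0.69 0 0 0 -0.03 -1" --pt "-0.04 0.69 0 0 0 -0.03 -1"

```text
t: 26.1
tool_pos: [0.5365, 0.2171, 0.2007]
tool_rot: [0.204, -3.135, -0.003]
contact_force: [0.2, 0.9, -4.0]
opening: 0.0423
grip_force: 61.6
```

Emit:
jog_arm --pt "-0.06 0.68 0 0 0 -0.03 -1" --pt "-0.08 0.68 0 0 0 -0.03 -1" --pt "-0.1 0.68 0 0 0 -0.03 -1" --pt "0 0 0 0 0 0 -1" --pt "0 0 0 0 0 0 -1"

```text
t: 26.6
tool_pos: [0.5351, 0.2573, 0.2009]
tool_rot: [0.312, -3.126, -0.002]
contact_force: [0.1, -0.7, -3.6]
opening: 0.0423
grip_force: 61.7
```

```bash
cat > pv.py <<'E'
from pp import *
p,r=cur();L=p-c;print("tcp panel",L@n,L@py,p[2],ctrl.get_obs()["contact_force"])
im,d,K,T=shot("scene");P=cloud(d,K,T).reshape(-1,3);C=im.reshape(-1,3).astype(int);X=(P-c)@n;Y=(P-c)@py;Z=P[:,2]
k=(C[:,0]>C[:,2]+35)&(X>-.2)&(X<0)&(abs(Y-.05)<.25)&(Z>.08)&(Z<.3);s=Y[k]
f=k&(abs(Y-.047)<.11)
g=f&((Y<.01)|(Y>.09))
for nm,m in(("far",f&(Y<.01)),("near",f&(Y>.09))):
    A=np.c_[2*X[m],2*Z[m],np.ones(m.sum())];print(nm,m.sum(),"x",X[m].min().round(4),X[m].max().round(4),"ztop",np.percentile(Z[m],98).round(4), "x at top",X[m][Z[m]>np.percentile(Z[m],90)].mean().round(4))
print("Y range",np.percentile(s,[0,.5,99.5,100]))
for nm,y in(("mate",-.0275),("loose",.1195)):
    k=(abs(Y-y)<.022)&(Z>.09)&(Z<.16)&(X>-.13)&(X<-.112);print(nm,"arm end",k.sum(),np.percentile(np.c_[X,Y,Z][k],[2,50,98],axis=0).round(4).tolist())
save("s7.png",cv2.resize(im[150:290,370:520],(640,600),interpolation=2))
E
python3 pv.py; python3 -c "
from pp import *
plan([(*tgt(.2),3),(*tgt(.14),8)],-1)"
```

```text
tcp panel -0.09048753660041495 0.046540890491524496 0.20090652984940988 [ 0.08584032 -0.68236386 -3.59795574]
far 332 x -0.1132 -0.0471 ztop 0.2421 x at top -0.0917
near 44 x -0.1132 -0.0481 ztop 0.2412 x at top -0.0999
Y range [-0.13212365 -0.13136341  0.21935219  0.22306746]
mate arm end 15 [[-0.1211, -0.0319, 0.1103], [-0.1171, -0.0257, 0.1297], [-0.1126, -0.0173, 0.1361]]
loose arm end 14 [[-0.1206, 0.1137, 0.1009], [-0.1161, 0.1213, 0.1254], [-0.1121, 0.1273, 0.1331]]
[[0.01,0.01,0.01,0.001,0,0,-1],[0,0.02,0.02,0,0,0,-1],[0.01,0.01,0.01,0.001,0,0.001,-1],[0,0,0.38,0,0,0,-1],[0,0,0.37,0,0,0,-1],[0,0,0.38,0,0,0,-1],[0,0,0.37,0,0,0,-1],[0,0,0.38,0,0,0,-1]]
[[0,0,0.37,0,0,0,-1],[0,0,0.38,0,0,0,-1],[0,0,0.37,0,0,0,-1]]
end [0.5346 0.2576 0.1401] [-0.31   3.126 -0.   ]
```

View pics/s7.png

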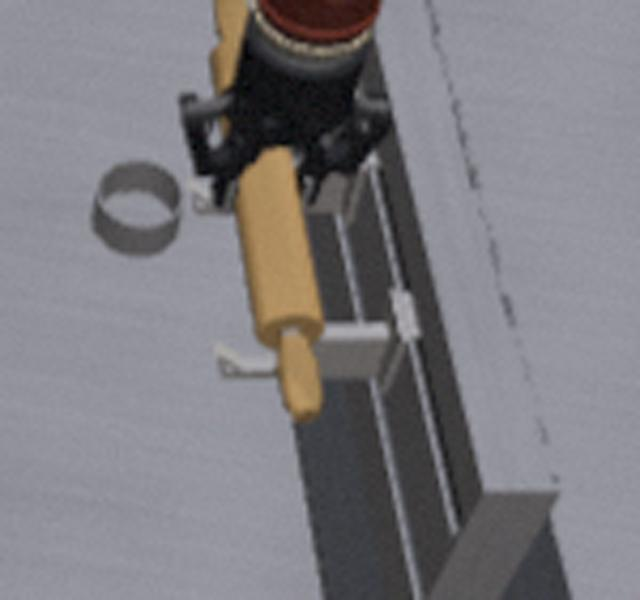

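Emit:
jog_arm --pt "0.02 0.02 0.5 0 0 0 -1" --pt "0 0.02 0.5 0 0 0 -1" --pt "0 0 0.5 0 0 0 -1" --pt "0 0 0.5 0 0 0 -1" --pt "0 0 0.5 0 0 0 -1" --pt "0 0 0.5 0 0 0 -1" --pt "0 0 0.4 0 0 0 -1" --pt "0 0 0.2 0 0 0 -1"

```text
t: 27.45
tool_pos: [0.5341, 0.2577, 0.1276]
tool_rot: [0.311, -3.125, -0.002]
contact_force: [0.9, -0.4, -3.9]
opening: 0.0423
grip_force: 61.7
```

Emit:
jog_arm --pt "0 0 0.1 0 0 0 -1" --pt "0 0 0.05 0 0 0 -1" --pt "0 0 0.05 0 0 0 -1" --pt "0 0 0 0 0 0 -1" --pt "0 0 0 0 0 0 -1"

```text
t: 27.95
tool_pos: [0.5349, 0.2579, 0.1254]
tool_rot: [-0.311, 3.125, 0.003]
contact_force: [-0.7, -0.1, -3.5]
opening: 0.0422
grip_force: 61.7
```

Emit:
jog_arm --pt "0 0 0.05 0 0 0 -1" --pt "0 0 0.05 0 0 0 -1" --pt "0 0 0.05 0 0 0 -1" --pt "0 0 0 0 0 0 -1" --pt "0 0 0 0 0 0 -1"

```text
t: 28.45
tool_pos: [0.5346, 0.2578, 0.1219]
tool_rot: [-0.311, 3.126, 0.003]
contact_force: [-0.0, -0.9, -3.4]
opening: 0.0424
grip_force: 61.7
```

Emit:
jog_arm --pt "0 0 0.05 0 0 0 -1" --pt "0 0 0.05 0 0 0 -1" --pt "0 0 0 0 0 0 -1" --pt "0 0 0 0 0 0 -1"

```text
t: 28.85
tool_pos: [0.5348, 0.258, 0.1202]
tool_rot: [-0.311, 3.126, 0.003]
contact_force: [-0.2, 0.6, -2.5]
opening: 0.0423
grip_force: 61.7
```

```bash
python3 pv.py
```

```text
tcp panel -0.08965652382763127 0.04675270420406705 0.12024162728933924 [-0.17018076  0.6324634  -2.52951211]
far 303 x -0.1119 -0.0614 ztop 0.1628 x at top -0.0917
near 40 x -0.1134 -0.0975 ztop 0.158 x at top -0.101
Y range [-0.13281423 -0.13129358  0.21530238  0.22732796]
mate arm end 20 [[-0.1206, -0.0469, 0.1138], [-0.1146, -0.026, 0.1332], [-0.1121, -0.0115, 0.142]]
loose arm end 4 [[-0.1136, 0.114, 0.1128], [-0.1124, 0.1361, 0.1343], [-0.1121, 0.1372, 0.1423]]
```

Emit:
jog_arm --pt "0 0 0.05 0 0 0 -1" --pt "0 0 0 0 0 0 -1" --pt "0 0 0 0 0 0 -1"

```text
t: 29.2
tool_pos: [0.5348, 0.2581, 0.1194]
tool_rot: [-0.311, 3.125, 0.003]
contact_force: [-1.3, 1.1, -1.2]
opening: 0.0424
grip_force: 61.9
```

Emit:
jog_arm --pt "0 0 0.05 0 0 0 -1" --pt "0 0 0 0 0 0 -1" --pt "0 0 0 0 0 0 -1"

```text
t: 29.5
tool_pos: [0.535, 0.2582, 0.119]
tool_rot: [-0.312, 3.125, 0.004]
contact_force: [-3.6, 1.7, 4.5]
opening: 0.0423
grip_force: 62.5
```

Emit:
jog_arm --pt "0 0 0 0 0 0 -1" --pt "0 0 0 0 0 0 0.1" --pt "0 0 0 0 0 0 0.3" --pt "0 0 0 0 0 0 0.5" --pt "0 0 0 0 0 0 0.7" --pt "0 0 0 0 0 0 0.7" --pt "0 0 0 0 0 0 0.7" --grip_force 20

```text
t: 30.2
tool_pos: [0.5346, 0.2578, 0.1179]
tool_rot: [-0.311, 3.126, 0.003]
contact_force: [0.3, -0.3, 1.1]
opening: 0.0723
grip_force: 0.0
```

```bash
python3 pv.py
```

```text
tcp panel -0.08986536153204912 0.04691924871193202 0.11786326651005535 [ 0.32427858 -0.30931549  1.13902695]
far 305 x -0.1122 -0.0635 ztop 0.1629 x at top -0.0916
near 38 x -0.1137 -0.0981 ztop 0.1574 x at top -0.1013
Y range [-0.13320853 -0.13113451  0.21921062  0.22723644]
mate arm end 21 [[-0.1213, -0.0465, 0.1089], [-0.114, -0.0257, 0.132], [-0.1121, -0.0185, 0.1451]]
loose arm end 6 [[-0.1158, 0.1184, 0.1045], [-0.113, 0.1337, 0.1331], [-0.1122, 0.1383, 0.1439]]
```

Retreat straight up, then check.

Emit:
jog_arm --pt "0 0 -0.3 0 0 0 0.8" --pt "0 0 -0.7 0 0 0 0.8" --pt "0 0 -1 0 0 0 0.8" --pt "0 0 -1 0 0 0 0.8" --pt "0 0 -1 0 0 0 0.8" --pt "0 0 -1 0 0 0 0.8" --pt "0 0 -1 0 0 0 0.8" --pt "0 0 -1 0 0 0 0.8"

```text
t: 31.05
tool_pos: [0.5348, 0.2577, 0.2606]
tool_rot: [-0.311, 3.124, 0.003]
contact_force: [0.9, -0.0, 0.0]
opening: 0.0764
grip_force: 0.0
```

Emit:
jog_arm --pt "0 -1 -0.8 0 0 0 0.8" --pt "0 -1 -0.8 0 0 0 0.8" --pt "0 -1 0 0 0 0 0.8" --pt "0 -1 0 0 0 0 0.8" --pt "0 -1 0 0 0 0 0.8" --pt "0 -1 0 0 0 0 0.8" --pt "0 0 0 0 0 0 0.8"

```text
t: 31.75
tool_pos: [0.5588, 0.1382, 0.2914]
tool_rot: [-0.307, 3.124, 0.002]
contact_force: [-0.3, 0.8, -0.3]
opening: 0.0769
grip_force: 0.0
```

```bash
python3 pv.py; python3 -c "
from pp import *
im=load('scene')[0]
im,d,K,T=shot('scene');P=cloud(d,K,T).reshape(-1,3);C=im.reshape(-1,3).astype(int);X=(P-c)@n;Y=(P-c)@py;Z=P[:,2]
k=(C[:,0]>C[:,2]+35)&(X>-.2)&(X<0)&(Z>.08)&(Z<.2)&(abs(Y-.047)<.11)
for lo in np.arange(-.06,.15,.03):
    m=k&(Y>lo)&(Y<lo+.03);t=m&(Z>np.percentile(Z[m],85));print(round(lo+.015,3),m.sum(),X[m].min().round(4),'top',np.percentile(Z[m],97).round(4),X[t].mean().round(4))
"
```

```text
tcp panel -0.21186089724787846 0.04671681561884824 0.291380482521389 [-0.25239261  0.77737771 -0.27449488]
far 303 x -0.1118 -0.0643 ztop 0.1625 x at top -0.0893
near 222 x -0.1124 -0.0714 ztop 0.1594 x at top -0.0925
Y range [-0.13328451 -0.13145899  0.20949887  0.2168391 ]
mate arm end 20 [[-0.1209, -0.0475, 0.1119], [-0.1138, -0.0266, 0.1336], [-0.1124, -0.019, 0.1425]]
loose arm end 21 [[-0.121, 0.108, 0.1207], [-0.1134, 0.1182, 0.1321], [-0.1121, 0.1398, 0.1412]]
-0.045 131 -0.1123 top 0.1619 -0.0877
-0.015 122 -0.1108 top 0.1616 -0.0921
0.015 116 -0.1127 top 0.1606 -0.0916
0.045 112 -0.1121 top 0.1603 -0.0924
0.075 108 -0.1124 top 0.1594 -0.0939
0.105 102 -0.1129 top 0.1591 -0.0877
0.135 99 -0.1127 top 0.1588 -0.0922
```

View pics/s7.png

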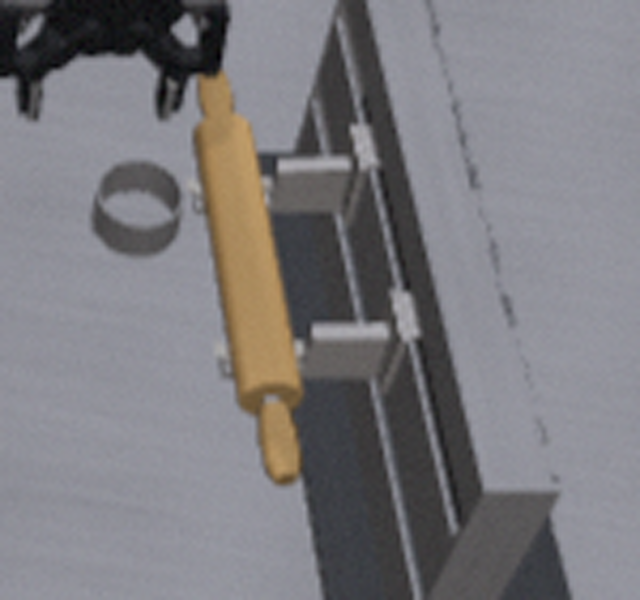

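The picture shows the pin lying in both cradles, parallel to the panel, with its axis about 138 mm up and 91 mm out from the face. I'm handing in now.

```bash
python3 -c "
from station import ctrl
print(ctrl.finish_job())"
```

```text
the job is handed in; nothing more can be done
None
```

The job is handed in, at about 32 s on the robot's clock: the hook hangs in the top groove about 149 mm from the fixed one, and the rolling pin rests in both cradles. The last depth check fits the limits, but the hand-in gave no verdict.

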